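Refill the kit tray with wheels from the flow lane and lock its hold-down

ROBOT

A 6-joint arm with a two-finger parallel gripper is mounted at the origin on the work surface. World frame = base frame: x ahead of the robot, y to its left, z up, the work surface at z = 0. Lengths are in m, angles in rad, forces in N, time in s.
With the tool pointing down it reaches from about 0.4 to 0.825 m from the base axis. Payload 7 kg.
Tool frame: the origin (TCP) lies midway between the tips of the shut fingers; the grasp point (between the pads) lies hold_point_z behind it (hold_point_z is the distance from the TCP to the grasp point, in m); z points along the fingers, y is the line along which they close (so a half turn about z gives the same grasp; the last joint's range is limited). The gripper opens to 88 mm and grips with 3 to 60 N. Pads are 19 mm wide; open, the fingers measure 130 mm over their backs; the gripper's body (78 mm by 193 mm) begins 47 mm behind the grasp point.
Start: joints at [1.413, 0.359, 0.012, 0, -1.224, -0.288], TCP at [0.291, 0.609, 0.227] pointing down, gripper open.
Joint ranges: [-3.07, 3.07], [-1.43, 2.12], [-1.02, 1.25], [-3.03, 1.67], [-3.05, -0], [-3.03, 3.03]. Speed limits (rad/s): [2.39, 2.39, 3.01, 3.14, 3.14, 3.14].

INTERFACE

Orientations are given as [roll, pitch, yaw] about the fixed x, y, z axes, in that order (R = Rz(yaw) Ry(pitch) Rx(roll)).
In Python, from station import * gives the robot as it stands.
- The arm moves only by the tool apply_moves, never from a script. Its argument "steps" is a list of rows, each an object with "translation": the shift along the world's x, y, z scaled (see below), a list of three; "rotation": the turn, a rotation vector about the world's x, y, z scaled (see below), a list of three. A call has exactly 10 rows; each row is the pose to reach, as a shift and turn from the pose commanded when the call began; what a row does not reach only later rows make up. The controller multiplies each number of a shift by 250 mm and each number of a turn by 30 degrees. A row lasts 1/12 s, in which the tool goes at most 41.7 mm and 7.16 degrees, less where a joint would pass 70% of its speed; a pose out of reach is approached as far as the arm can. A call with a number of a shift or a turn outside -1 to 1 is refused whole. A call with a gripper value outside its range is refused whole. "jaw" is the closure, from -1 (fully open) to 1 (shut), so that 0 is half open, set as the call begins (left out, the last holds). The fingers move at their own pace and stop on an object; "newtons" is the grip in N (left out, the last holds). Time passes only in rows, so rows that repeat a pose let the fingers close, or fill a call up. It gives the time, the measured TCP pose, the force, the opening and the grip force at its end, in the units of the state.
- get_state(): the state, without advancing time (a new reading comes with each control period).
- grab_frame(name): name is "side" or "top"; returns the picture (400x640x3 uint8, blue, green, red); there is no depth.
- camera_model(name): a dict with "fx", "fy", "cx", "cy" (pixels), "xyz" and "rotation" of the camera in the world. Camera axes: x right, y down, z forward; pixel columns grow to the right and rows downward; lengths in m; the calibration is good to about 2 mm. A picture is of the moment at which its call begins. camera_model takes no time and is no camera call.
- job_done(): hands the job in; it is judged then, once.
The state is a dict: "t": time; "q": joint angles; "qd": joint speeds; "joint_efforts": joint torques, N m; "eef_pos": TCP position; "ee_rot": TCP orientation; "force": force on the tool from outside, world axes, zero at the start; "moment": the same for the moment, N m; "width": finger opening in m; "gripper_force": force on a finger pad.
Only numpy, scipy, OpenCV 4.12 (cv2) and the standard library are available. Lean on these libraries where they do the work, as an engineer would, in place of code of your own. Each camera call takes 0.05 s, during which the arm holds its last target. There are 200 camera calls.

TASK

Fill every empty pocket of the kit tray with one wheel standing on edge, fully seated, always taking the front wheel from the sloped lane so that those behind roll forward; leave the wheels already in the tray alone and the spares you do not need in the lane. Then swing the hold-down hasp fully down over the wheels so that its slotted tongue goes over the staple, and push the locking pin sideways through the staple, from either side, until its tip sticks out well beyond, its foot on the deck. Leave the mouse and jar where they are.

Things in the scene. Friction and masses are not known exactly. Their poses are not given: they have to be found in the camera images.
- tray: white plastic tray fixed to the desk, 221 x 200 mm; origin on the desk under the middle of its 2 x 3 pockets, x from front deck to hinge, y left, z up. Deck: x -126 to -68, 200 wide, top 30 above desk. On it at x -103, y 0 the staple, a steel loop 6 thick (y), top 59 above desk; opening 20 wide (x), 30 to 54 above desk (34 up over the closed tongue), passing through along y
- hasp (a joint): angle (rad) of the hold-down hasp, aluminium frame hinged along tray y at tray x +85, 63 mm above desk. 0 = closed, about 1.57 upright, open stop 2.15; 0.22 kg, hinge friction holds it near upright, falls below 1 rad. Free end: round bar 10 mm thick, 210 long along y, 157 from the hinge (0: tray x -72, height 63), clear to grip 90 either side of its middle. Tongue 28 wide from its middle steps down 31, runs on 54, slotted 12
- pin: loose locking pin, 120 g: 32 (x) x 40 x 6 mm steel foot (origin at centre of its underside), 16 x 16 mm black upright grip with its top at 62 mm, level 8 mm round steel shank along its +y, axis 14 mm above the underside, so with the foot on the tray's deck it is at mid-height of the staple's opening. Starts on the desk between tray and lane, shank pointing away from the robot
- pin_tip (a point): free end of the pin's shank (its last 10 mm taper to 3 mm), 58 mm along the pin's y from its origin and 14 mm above its underside
- lane: sloped flow lane fixed to the desk, aluminium floor, low clear sides (30 mm apart, 14 mm high), low end and stop (28 mm above its floor) towards the robot; origin on the desk, the front wheel's centre rests 60 mm above it; x uphill, slope 0.2 rad, 270 mm long. Five spare wheels stand on edge in it and roll forward when the front one is lifted out
- pocket0 (a point): centre of a wheel seated in the tray's front row, right pocket (seen from its front), 31 mm above the desk. Pocket 55 mm (tray x) by 31 mm (y), 14 mm deep, top 20 mm above the desk; the wheel stands on edge, axle along tray y. Pockets are 62 mm apart in x, 64 mm in y; the closed hasp's rails (14 mm wide) pass 5 mm over the wheels
- pocket1 (a point): centre of a wheel seated in the tray's front row, middle pocket (seen from its front), 31 mm above the desk. Pocket 55 mm (tray x) by 31 mm (y), 14 mm deep, top 20 mm above the desk; the wheel stands on edge, axle along tray y. Pockets are 62 mm apart in x, 64 mm in y; the closed hasp's rails (14 mm wide) pass 5 mm over the wheels
- pocket2 (a point): centre of a wheel seated in the tray's front row, left pocket (seen from its front), 31 mm above the desk. Pocket 55 mm (tray x) by 31 mm (y), 14 mm deep, top 20 mm above the desk; the wheel stands on edge, axle along tray y. Pockets are 62 mm apart in x, 64 mm in y; the closed hasp's rails (14 mm wide) pass 5 mm over the wheels
- pocket3 (a point): centre of a wheel seated in the tray's back row, right pocket (seen from its front), 31 mm above the desk. Pocket 55 mm (tray x) by 31 mm (y), 14 mm deep, top 20 mm above the desk; the wheel stands on edge, axle along tray y. Pockets are 62 mm apart in x, 64 mm in y; the closed hasp's rails (14 mm wide) pass 5 mm over the wheels
- pocket4 (a point): centre of a wheel seated in the tray's back row, middle pocket (seen from its front), 31 mm above the desk. Pocket 55 mm (tray x) by 31 mm (y), 14 mm deep, top 20 mm above the desk; the wheel stands on edge, axle along tray y. Pockets are 62 mm apart in x, 64 mm in y; the closed hasp's rails (14 mm wide) pass 5 mm over the wheels
- pocket5 (a point): centre of a wheel seated in the tray's back row, left pocket (seen from its front), 31 mm above the desk. Pocket 55 mm (tray x) by 31 mm (y), 14 mm deep, top 20 mm above the desk; the wheel stands on edge, axle along tray y. Pockets are 62 mm apart in x, 64 mm in y; the closed hasp's rails (14 mm wide) pass 5 mm over the wheels
- spare1: spare toy-kit wheel, black tyre with red hub, 50 mm diameter, 26 mm wide, about 50 g; origin at its centre, y along the axle (its frame turns as it rolls); starts as number 1 from the front of the lane
- spare2: spare toy-kit wheel, black tyre with red hub, 50 mm diameter, 26 mm wide, about 50 g; origin at its centre, y along the axle (its frame turns as it rolls); starts as number 2 from the front of the lane
- spare3: spare toy-kit wheel, black tyre with red hub, 50 mm diameter, 26 mm wide, about 50 g; origin at its centre, y along the axle (its frame turns as it rolls); starts as number 3 from the front of the lane
- spare4: spare toy-kit wheel, black tyre with red hub, 50 mm diameter, 26 mm wide, about 50 g; origin at its centre, y along the axle (its frame turns as it rolls); starts as number 4 from the front of the lane
- spare5: spare toy-kit wheel, black tyre with red hub, 50 mm diameter, 26 mm wide, about 50 g; origin at its centre, y along the axle (its frame turns as it rolls); starts as number 5 from the front of the lane
- fitted0: the same kind of wheel, already seated in pocket0 at the start; absent when that pocket is empty
- fitted1: the same kind of wheel, already seated in pocket1 at the start; absent when that pocket is empty
- fitted2: the same kind of wheel, already seated in pocket2 at the start; absent when that pocket is empty
- fitted3: the same kind of wheel, already seated in pocket3 at the start; absent when that pocket is empty
- fitted4: the same kind of wheel, already seated in pocket4 at the start; absent when that pocket is empty
- fitted5: the same kind of wheel, already seated in pocket5 at the start; absent when that pocket is empty
- mouse: computer mouse lying on a pad, 100 x 58 x 28 mm, bystander; origin under its centre
- jar: small clear jar, 64 mm diameter, 90 mm high, bystander; origin under its centre
Things that resemble listed ones, but are neither listed nor needed, are in the scene too. What is shaped like the spare3 but purple is not meant.

How it is judged:
By the outcome, as a careful person would: the job done as asked, in the order asked, and still so for the second after the job is handed in, with the robot touching nothing.
Of fitted0, fitted1, fitted2, fitted3, fitted4, fitted5 only 2 to 3 are there at a start; the rules pass over those that are not, and their reading is None.
At some moment in a run one of pin may be knocked a few centimetres aside while the robot is not near it.
It also fails if it takes over 210 s, if anything falls off the work surface, if the arm or the gripper's body presses on something with over 40 N, if the wrist force passes 120 N, or if a joint passes its speed limit or range.

## Working session

There is one attempt and no reset: what is moved stays moved. The work goes in short steps, Python scripts to look and compute and a tool call to move; the robot and the scene stay as the last step left them, time stands still between calls to the robot, and variables do not carry over. Pictures are saved under pics/ and viewed, at most 14 in all, crops included, and the job is handed in when it is done.

Besides the shell and the picture viewer there is one more tool, called after ">>>" as a command line: name --argument value ..., lists and objects as JSON in quotes. apply_moves: Moves the arm, as the interface text tells. Shifts and turns lie within -1 to 1; 1 stands for 250 mm of shift or 30 degrees of turn. Its arguments: {"type":"object","properties":{"steps":{"type":"array"},"jaw":{"type":"number"},"newtons":{"type":"number"}},"required":["steps"]}

```bash
mkdir -p pics; cat > h.py <<'E'
from station import *
import numpy as np, cv2
def grab(n,f):
    im=grab_frame(n); cv2.imwrite('pics/'+f,im); return im
def proj(n,P):
    c=camera_model(n);R=np.array(c['rotation']);
    p=(np.atleast_2d(P)-np.array(c['xyz']))@R
    return np.c_[c['fx']*p[:,0]/p[:,2]+c['cx'],c['fy']*p[:,1]/p[:,2]+c['cy']]
def ray(n,u,v):
    c=camera_model(n);R=np.array(c['rotation'])
    return np.array(c['xyz']),R@np.array([(u-c['cx'])/c['fx'],(v-c['cy'])/c['fy'],1])
def onz(n,u,v,z):
    o,d=ray(n,u,v); return o+d*(z-o[2])/d[2]
E
python3 - <<'E'
from h import *
print(get_state())
for n in('top','side'):
    grab(n,n+'0.png');print(n,camera_model(n))
E
```

```text
{'t': 0.0, 'q': array([ 1.41309402e+00,  3.59397127e-01,  1.10137363e-02, -3.54790872e-04,
       -1.22413089e+00, -2.88116049e-01]), 'qd': array([ 0.00085506,  0.00137357,  0.00040934, -0.00034378, -0.00077314,
       -0.00135284]), 'joint_efforts': array([ 1.12059966e-03, -5.82713699e+01,  2.93068725e+01,  6.99735671e+00,
        7.16081529e-03, -1.50202518e-04]), 'eef_pos': array([0.29085379, 0.60853872, 0.22559562]), 'ee_rot': array([ 3.13985074e+00, -1.68423910e-04, -4.45939043e-01]), 'force': array([-1.03716801,  0.76210423, -0.16200041]), 'moment': array([0.04991474, 0.0244208 , 0.01016536]), 'gripper_force': 0.0, 'width': 0.08774366237089726}
top {'fx': 383.1707713366743, 'fy': 383.1707713366743, 'cx': 320.74508205803403, 'cy': 198.43268601690116, 'xyz': array([ 0.40397596, -0.01216326,  1.0536864 ]), 'rotation': array([-2.94241767,  0.00446618, -1.57155893])}
side {'fx': 363.3943003767805, 'fy': 363.3943003767805, 'cx': 317.967516677616, 'cy': 197.89520019429466, 'xyz': array([0.48350897, 0.78554386, 0.84183683]), 'rotation': array([-2.33544724e+00, -2.22349657e-03, -3.00794280e+00])}
```

```bash
sed -i "s/R=np.array(c\['rotation'\])/R=Rot.from_euler('xyz',c['rotation']).as_matrix()/; 2i from scipy.spatial.transform import Rotation as Rot" h.py; python3 -c "
import station;print([k for k in dir(station) if k[0]!='_']);print(getattr(station,'hold_point_z',None))
from h import *
print(proj('top',[[.5,0,0],[.6,0,0],[.5,.1,0]]),proj('side',[[.5,0,0],[.6,0,0],[.5,.1,0]]))"
```

```text
['Unreachable', 'camera_model', 'get_state', 'grab_frame', 'hold_point_z', 'job_done']
0.0188
[[318.00199948 240.09581488]
 [318.02537876 204.2793441 ]
 [281.59142827 240.13847517]] [[345.37592684 219.17853192]
 [313.99068783 216.05385622]
 [342.69490403 243.78600846]]
```

View pics/top0.png

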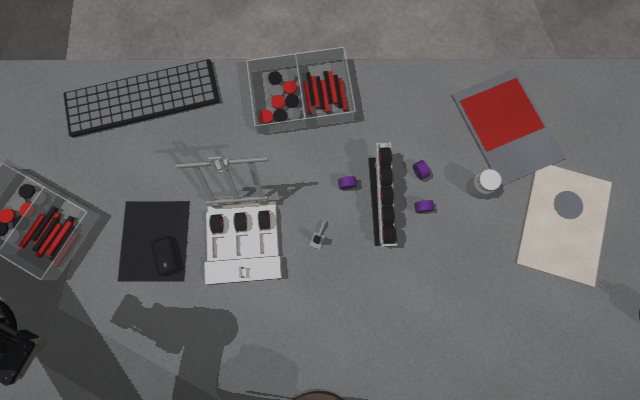

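View pics/side0.png

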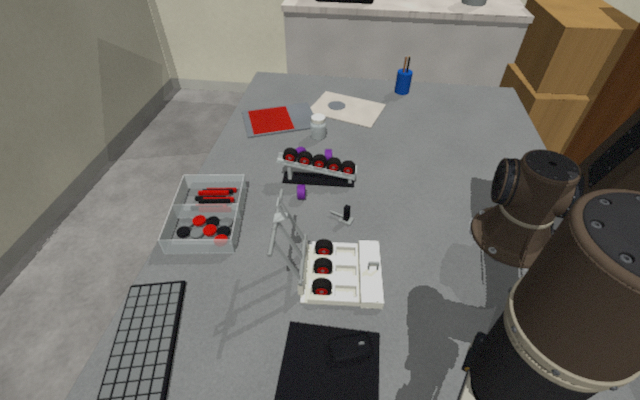

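```bash
python3 - <<'E'
import cv2,numpy as np
im=cv2.imread('pics/top0.png')
cv2.imwrite('pics/c1.png',cv2.resize(im[140:290,170:320],None,fx=4,fy=4,interpolation=cv2.INTER_CUBIC))
cv2.imwrite('pics/c2.png',cv2.resize(im[130:260,290:450],None,fx=4.6,fy=4.6,interpolation=cv2.INTER_CUBIC))
E
```

```text
(no output)
```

View pics/c1.png

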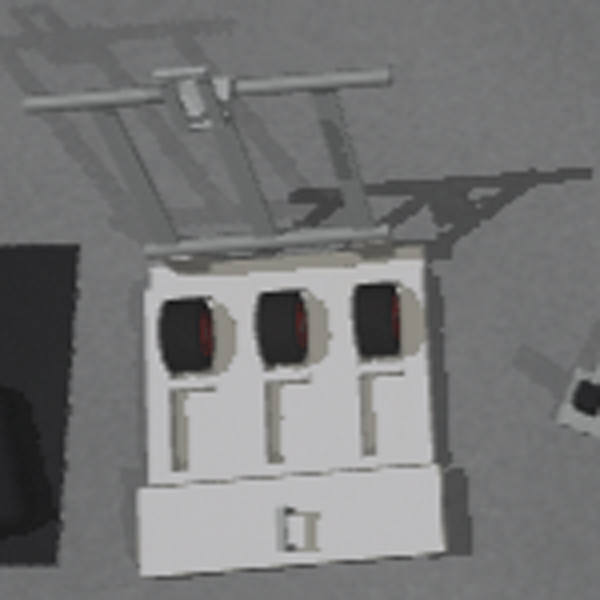

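View pics/c2.png

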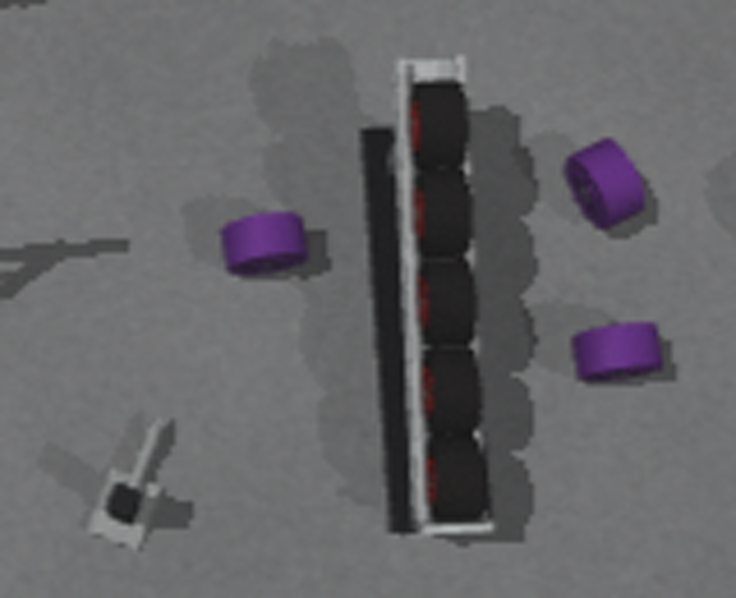

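```bash
python3 - <<'E'
from h import *
s=cv2.imread('pics/side0.png').astype(int);t=cv2.imread('pics/top0.png').astype(int)
def kab(L,W):
    L=np.array(L);W=np.array(W);l=L-L.mean(0);w=W-W.mean(0)
    a=np.arctan2((l[:,0]*w[:,1]-l[:,1]*w[:,0]).sum(),(l*w).sum());c,s_=np.cos(a),np.sin(a);R=np.array([[c,-s_],[s_,c]])
    o=W.mean(0)-R@L.mean(0);return a,o,(W-(L@R.T+o))
# tray from deck corners in top
pc=[(140,576),(444,550),(440,467),(137,488)]
W=[onz('top',170+u/4-.4,140+v/4-.4,.03)[:2] for u,v in pc]
L=[(-.126,.1),(-.126,-.1),(-.068,-.1),(-.068,.1)]
a,o,r=kab(L,W);print('tray yaw',a,o,'\n',r*1000)
R=np.array([[np.cos(a),-np.sin(a)],[np.sin(a),np.cos(a)]])
# red blobs in side
m=((s[...,2]>90)&(s[...,1]<60)&(s[...,0]<60)).astype(np.uint8)
n,_,st,ce=cv2.connectedComponentsWithStats(m)
for i in range(1,n):
    x,y,w,h,A=st[i]
    if A>8 and 270<x<370 and 140<y<310: print('red',st[i],ce[i],[onz('side',*ce[i],z)[:2].round(4).tolist() for z in(.031,.06)])
for i in range(3): # fitted +y hub face predicted
    P=np.r_[R@np.array([.031,(i-1)*.064+.013])+o,.031]; print('pred',i,P,proj('side',P))
# top: black tyres
m=((t.max(2)<45)).astype(np.uint8);
n,_,st,ce=cv2.connectedComponentsWithStats(m)
for i in range(1,n):
    if st[i][4]>20 and 200<ce[i][0]<420 and 130<ce[i][1]<255: print('blk',st[i],ce[i])
# purple / lane edges: manual, floor line of stop top (z~?)
for u,v in [(125,503),(92,523),(137,546),(160,487),(115,468),(158,420)]:
    print('pin',(u,v),[onz('top',290+u/4.6-.4,130+v/4.6-.4,z)[:2].round(4).tolist() for z in(.006,.014,.062)])
E
```

```text
tray yaw 0.07573319837638268 [0.51677432 0.2062641 ] 
 [[ 0.61000081 -0.65207348]
 [ 1.96046305  0.50571636]
 [-2.0856394  -0.16081589]
 [-0.48482446  0.30717301]]
red [285 154   9   7  42] [289.23809524 157.02380952] [[0.727, -0.2517], [0.7183, -0.2146]]
red [300 157   9   7  39] [303.97435897 160.28205128] [[0.6706, -0.24], [0.6639, -0.2033]]
red [315 161   8   6  41] [318.63414634 163.43902439] [[0.6157, -0.2291], [0.611, -0.1928]]
red [329 164   9   7  40] [333.175 166.625] [[0.5623, -0.2182], [0.5595, -0.1823]]
red [344 167   8   7  39] [347.53846154 169.64102564] [[0.5106, -0.2083], [0.5097, -0.1728]]
red [318 248  11   6  50] [323.08 250.64] [[0.5517, 0.1571], [0.5493, 0.1796]]
red [317 267  12   6  50] [322.36 269.74] [[0.5458, 0.2209], [0.5435, 0.2411]]
red [316 288  12   7  52] [321.36538462 290.88461538] [[0.5402, 0.2852], [0.5382, 0.3031]]
pred 0 [0.55154417 0.15775577 0.031     ] [[323.12167089 250.83294753]]
pred 1 [0.54670187 0.22157232 0.031     ] [[321.9797375  269.90290617]]
pred 2 [0.54185958 0.28538887 0.031     ] [[320.72390895 290.87488117]]
blk [380 148  16  95 956] [387.34623431 195.75523013]
blk [369 158  10  88 438] [374.08675799 198.34474886]
blk [259 211  11  18 134] [263.79850746 219.37313433]
blk [235 213  11  18 131] [239.69465649 221.26717557]
blk [211 215  12  18 166] [215.55421687 223.31927711]
blk [314 236   6   8  34] [316.73529412 239.29411765]
pin (125, 503) [[0.5026, 0.0033], [0.5018, 0.0032], [0.4973, 0.0025]]
pin (92, 523) [[0.4908, 0.0228], [0.4901, 0.0226], [0.4861, 0.021]]
pin (137, 546) [[0.4772, -0.0038], [0.4766, -0.0039], [0.4733, -0.0043]]
pin (160, 487) [[0.5121, -0.0175], [0.5112, -0.0175], [0.5063, -0.0172]]
pin (115, 468) [[0.5234, 0.0093], [0.5225, 0.0091], [0.517, 0.0081]]
pin (158, 420) [[0.5522, -0.0164], [0.5511, -0.0164], [0.5443, -0.0162]]
```

```bash
cat >> h.py <<'E'
A=.083;T0=np.array([.5163,.2060])
def tray(x,y):
    c,s=np.cos(A),np.sin(A);return T0+np.array([c*x-s*y,s*x+c*y])
E
python3 - <<'E'
from h import *
from scipy.optimize import brentq
hub=[(347.5,169.6),(333.2,166.6),(318.6,163.4),(304,160.3),(289.2,157)]
P=np.array([onz('side',u,v,.06+.05*np.sin(.2)*i) for i,(u,v) in enumerate(hub)]);print(P.round(4),np.diff(P[:,0]))
d=np.polyfit(P[:,0],P[:,1],1);print('lane yaw',np.arctan(d[0]))
# top view check: front wheel tyre top band: crop2 columns; red hub side to right edge
for u,v in[(432,478),(487,478),(490,527),(424,530),(458,527)]:
    print((u,v),[onz('top',290+u/4.6-.4,130+v/4.6-.4,z)[:2].round(4).tolist() for z in(.06,.085)])
c,s=np.cos(A),np.sin(A)
for n,pix in(('top',[(176,165.6),(267.4,158.5),(221.5,162)]),):
  for u,v in pix:
    def f(z):
        p=onz(n,u,v,z);q=np.array([[c,s],[-s,c]])@(p[:2]-T0);return q,z
    g=lambda z:np.hypot(f(z)[0][0]-.085,z-.063)-.157
    for lo,hi in((.063,.3),):
        zs=np.linspace(lo,hi,100);gs=[g(z) for z in zs]
        for i in range(99):
            if gs[i]*gs[i+1]<0:
                z=brentq(g,zs[i],zs[i+1]);q=f(z)[0];print('bar',q.round(4),round(z,4),'ang',np.arctan2(z-.063,-(q[0]-.085)))
for y in(-.105,0,.105):
    for a in (1.5,1.65,1.8,2.0,2.1):
        p=np.r_[tray(.085-.157*np.cos(a),y),.063+.157*np.sin(a)];print(y,a,proj('side',p).round(1),proj('top',p).round(1))
print(get_state()['eef_pos'])
for i,y in enumerate((-.064,0,.064)):print('pocket',i,tray(-.031,y))
E
```

```text
[[ 0.5098 -0.173   0.06  ]
 [ 0.5585 -0.1701  0.0699]
 [ 0.6079 -0.1682  0.0799]
 [ 0.6569 -0.1656  0.0898]
 [ 0.7065 -0.1639  0.0997]] [0.04863817 0.0494276  0.04903571 0.04955788]
lane yaw 0.0461839681172718
(432, 478) [[0.5114, -0.1707], [0.5087, -0.1667]]
(487, 478) [[0.5114, -0.2017], [0.5087, -0.197]]
(490, 527) [[0.4838, -0.2023], [0.4818, -0.1976]]
(424, 530) [[0.4822, -0.1653], [0.4802, -0.1614]]
(458, 527) [[0.4838, -0.1844], [0.4818, -0.1801]]
bar [0.1451 0.106 ] 0.208 ang 1.9635354372433445
bar [ 0.1441 -0.1042] 0.2085 ang 1.9564463167558817
bar [0.1448 0.0015] 0.2082 ang 1.9612507538233108
-0.105 1.5 [[308.1 187.4]] [[268.8 187. ]]
-0.105 1.65 [[298.9 187.1]] [[268.2 176.8]]
-0.105 1.8 [[289.9 187.8]] [[267.9 167.3]]
-0.105 2.0 [[278.7 190.3]] [[267.8 156.2]]
-0.105 2.1 [[273.6 192.1]] [[267.9 151.5]]
0 1.5 [[305.  217.4]] [[221.9 190.9]]
0 1.65 [[295.  217.1]] [[221.5 180.7]]
0 1.8 [[285.2 217.7]] [[221.6 171.1]]
0 2.0 [[273.  220.2]] [[222.3 159.9]]
0 2.1 [[267.5 222. ]] [[222.9 155.1]]
0.105 1.5 [[301.2 253.3]] [[174.8 194.8]]
0.105 1.65 [[290.2 252.9]] [[174.7 184.5]]
0.105 1.8 [[279.5 253.5]] [[175.2 174.9]]
0.105 2.0 [[266.2 255.8]] [[176.8 163.7]]
0.105 2.1 [[260.2 257.6]] [[177.9 158.8]]
[0.29085904 0.60862217 0.22572591]
pocket 0 [0.49071262 0.13965027]
pocket 1 [0.48540672 0.20342995]
pocket 2 [0.48010082 0.26720963]
```

>>> apply_moves --steps '[{"translation": [0.03, -0.1, 0], "rotation": [0, 0, 0.1]}, {"translation": [0.06, -0.2, 0], "rotation": [0, 0, 0.2]}, {"translation": [0.09, -0.3, 0], "rotation": [0, 0, 0.3]}, {"translation": [0.12, -0.4, 0], "rotation": [0, 0, 0.4]}, {"translation": [0.15, -0.5, 0], "rotation": [0, 0, 0.5]}, {"translation": [0.18, -0.6, 0], "rotation": [0, 0, 0.6]}, {"translation": [0.21, -0.7, 0], "rotation": [0, 0, 0.7]}, {"translation": [0.24, -0.8, 0], "rotation": [0, 0, 0.8]}, {"translation": [0.27, -0.9, 0], "rotation": [0, 0, 0.9]}, {"translation": [0.3, -1, 0], "rotation": [0, 0, 0.94]}]' --jaw -1

```text
t: 0.93
eef_pos: [0.366, 0.3575, 0.2263]
ee_rot: [3.141, 0.0, 0.05]
force: [0.4, -0.1, -0.3]
width: 0.0873
gripper_force: 0.0
```

>>> apply_moves --steps '[{"translation": [0.03, -0.1, 0], "rotation": [0, 0, 0]}, {"translation": [0.06, -0.2, 0], "rotation": [0, 0, 0]}, {"translation": [0.09, -0.3, 0], "rotation": [0, 0, 0]}, {"translation": [0.12, -0.4, 0], "rotation": [0, 0, 0]}, {"translation": [0.15, -0.5, 0], "rotation": [0, 0, 0]}, {"translation": [0.18, -0.6, 0], "rotation": [0, 0, 0]}, {"translation": [0.21, -0.7, 0], "rotation": [0, 0, 0]}, {"translation": [0.24, -0.8, 0], "rotation": [0, 0, 0]}, {"translation": [0.27, -0.9, 0], "rotation": [0, 0, 0]}, {"translation": [0.3, -1, 0], "rotation": [0, 0, 0]}]'

```text
t: 1.77
eef_pos: [0.441, 0.1076, 0.2264]
ee_rot: [-3.142, 0.0, 0.046]
force: [0.6, 0.4, -0.2]
width: 0.088
gripper_force: 0.0
```

>>> apply_moves --steps '[{"translation": [0.03, -0.1, 0], "rotation": [0, 0, 0]}, {"translation": [0.06, -0.2, 0], "rotation": [0, 0, 0]}, {"translation": [0.09, -0.3, 0], "rotation": [0, 0, 0]}, {"translation": [0.12, -0.4, 0], "rotation": [0, 0, 0]}, {"translation": [0.15, -0.5, 0], "rotation": [0, 0, 0]}, {"translation": [0.18, -0.6, 0], "rotation": [0, 0, 0]}, {"translation": [0.21, -0.7, 0], "rotation": [0, 0, 0]}, {"translation": [0.24, -0.8, 0], "rotation": [0, 0, 0]}, {"translation": [0.27, -0.9, 0], "rotation": [0, 0, 0]}, {"translation": [0.276, -1, 0], "rotation": [0, 0, 0]}]'

```text
t: 2.6
eef_pos: [0.5106, -0.1423, 0.2261]
ee_rot: [3.142, 0.0, 0.046]
force: [1.3, 0.6, -0.6]
width: 0.0876
gripper_force: 0.0
```

>>> apply_moves --steps '[{"translation": [0, -0.05, 0], "rotation": [0, 0, 0]}, {"translation": [0, -0.1, -0.02], "rotation": [0, 0, 0]}, {"translation": [0, -0.14, -0.06], "rotation": [0, 0, 0]}, {"translation": [0, -0.174, -0.12], "rotation": [0, 0, 0]}, {"translation": [0, -0.174, -0.18], "rotation": [0, 0, 0]}, {"translation": [0, -0.174, -0.24], "rotation": [0, 0, 0]}, {"translation": [0, -0.174, -0.3], "rotation": [0, 0, 0]}, {"translation": [0, -0.174, -0.3], "rotation": [0, 0, 0]}, {"translation": [0, -0.174, -0.3], "rotation": [0, 0, 0]}, {"translation": [0, -0.174, -0.3], "rotation": [0, 0, 0]}]'

```text
t: 3.43
eef_pos: [0.5104, -0.1845, 0.152]
ee_rot: [3.141, -0.0, 0.047]
force: [0.8, 0.4, -0.0]
width: 0.088
gripper_force: 0.0
```

>>> apply_moves --steps '[{"translation": [0, 0, -0.07], "rotation": [0, 0, 0]}, {"translation": [0, 0, -0.14], "rotation": [0, 0, 0]}, {"translation": [0, 0, -0.21], "rotation": [0, 0, 0]}, {"translation": [0, 0, -0.28], "rotation": [0, 0, 0]}, {"translation": [0, 0, -0.34], "rotation": [0, 0, 0]}, {"translation": [0, 0, -0.37], "rotation": [0, 0, 0]}, {"translation": [0, 0, -0.392], "rotation": [0, 0, 0]}, {"translation": [0, 0, -0.392], "rotation": [0, 0, 0]}, {"translation": [0, 0, -0.392], "rotation": [0, 0, 0]}, {"translation": [0, 0, -0.392], "rotation": [0, 0, 0]}]' --jaw -0.2

```text
t: 4.27
eef_pos: [0.5108, -0.1845, 0.0546]
ee_rot: [3.141, -0.002, 0.047]
force: [-0.0, 0.4, 0.6]
width: 0.0525
gripper_force: 0.0
```

>>> apply_moves --steps '[{"translation": [0, 0, 0], "rotation": [0, 0, 0]}, {"translation": [0, 0, 0], "rotation": [0, 0, 0]}, {"translation": [0, 0, 0], "rotation": [0, 0, 0]}, {"translation": [0, 0, 0], "rotation": [0, 0, 0]}, {"translation": [0, 0, 0], "rotation": [0, 0, 0]}, {"translation": [0, 0, 0], "rotation": [0, 0, 0]}, {"translation": [0, 0, 0], "rotation": [0, 0, 0]}, {"translation": [0, 0, 0], "rotation": [0, 0, 0]}, {"translation": [0, 0, 0], "rotation": [0, 0, 0]}, {"translation": [0, 0, 0], "rotation": [0, 0, 0]}]' --jaw 1 --newtons 20

```text
t: 5.1
eef_pos: [0.5102, -0.1845, 0.0537]
ee_rot: [3.142, -0.0, 0.047]
force: [-0.6, 0.8, 4.0]
width: 0.0256
gripper_force: 20.0
```

>>> apply_moves --steps '[{"translation": [0, 0, 0.03], "rotation": [0, 0, 0]}, {"translation": [0, 0, 0.07], "rotation": [0, 0, 0]}, {"translation": [0, 0, 0.12], "rotation": [0, 0, 0]}, {"translation": [0, 0, 0.18], "rotation": [0, 0, 0]}, {"translation": [0, 0, 0.25], "rotation": [0, 0, 0]}, {"translation": [0, 0, 0.32], "rotation": [0, 0, 0]}, {"translation": [0, 0.05, 0.38], "rotation": [0, 0, 0]}, {"translation": [-0.01, 0.13, 0.4], "rotation": [0, 0, 0]}, {"translation": [-0.02, 0.22, 0.4], "rotation": [0, 0, 0]}, {"translation": [-0.03, 0.32, 0.4], "rotation": [0, 0, 0]}]'

```text
t: 5.93
eef_pos: [0.5028, -0.1041, 0.1551]
ee_rot: [-3.141, -0.002, 0.045]
force: [0.4, -0.0, -0.7]
width: 0.0261
gripper_force: 20.0
```

>>> apply_moves --steps '[{"translation": [-0.01, 0.13, 0], "rotation": [0, 0, 0.01]}, {"translation": [-0.02, 0.26, 0], "rotation": [0, 0, 0.02]}, {"translation": [-0.03, 0.39, 0], "rotation": [0, 0, 0.03]}, {"translation": [-0.04, 0.52, 0], "rotation": [0, 0, 0.04]}, {"translation": [-0.05, 0.65, 0], "rotation": [0, 0, 0.05]}, {"translation": [-0.06, 0.77, 0], "rotation": [0, 0, 0.06]}, {"translation": [-0.07, 0.87, 0], "rotation": [0, 0, 0.069]}, {"translation": [-0.08, 0.95, 0], "rotation": [0, 0, 0.069]}, {"translation": [-0.09, 1, 0], "rotation": [0, 0, 0.069]}, {"translation": [-0.09, 1, 0], "rotation": [0, 0, 0.069]}]'

```text
t: 6.77
eef_pos: [0.48, 0.1474, 0.1543]
ee_rot: [-3.141, -0.001, 0.085]
force: [0.3, 0.1, 0.1]
width: 0.0259
gripper_force: 20.0
```

>>> apply_moves --steps '[{"translation": [0, 0.1, 0], "rotation": [0, 0, 0]}, {"translation": [0, 0.22, 0], "rotation": [0, 0, 0]}, {"translation": [0, 0.33, 0], "rotation": [0, 0, 0]}, {"translation": [0, 0.42, 0], "rotation": [0, 0, 0]}, {"translation": [0, 0.487, 0], "rotation": [0, 0, 0]}, {"translation": [0, 0.487, -0.06], "rotation": [0, 0, 0]}, {"translation": [0, 0.487, -0.12], "rotation": [0, 0, 0]}, {"translation": [0, 0.487, -0.18], "rotation": [0, 0, 0]}, {"translation": [0, 0.487, -0.24], "rotation": [0, 0, 0]}, {"translation": [0, 0.487, -0.24], "rotation": [0, 0, 0]}]'

```text
t: 7.6
eef_pos: [0.4787, 0.2652, 0.091]
ee_rot: [3.139, 0.004, 0.081]
force: [-0.9, -0.7, -0.5]
width: 0.026
gripper_force: 20.0
```

```bash
python3 - <<'E'
from h import *
a=grab('side','s1.png');b=grab('top','t1.png')
k=lambda i,n:cv2.resize(i,n,interpolation=cv2.INTER_CUBIC)
cv2.imwrite('pics/v1.png',np.hstack([k(a[130:330,240:420],(395,440)),k(b[130:300,170:410],(400,440))[:, :]]))
p=get_state()['eef_pos'];print(p,p[:2]-tray(-.031,.064))
s=a.astype(int)
m=((s[...,2]>90)&(s[...,1]<60)&(s[...,0]<60)).astype(np.uint8)
n,_,st,ce=cv2.connectedComponentsWithStats(m)
for i in range(1,n):
    if st[i][4]>8 and 270<ce[i][0]<370 and 140<ce[i][1]<310: print(st[i],ce[i].round(1))
E
```

```text
[0.48015201 0.26647044 0.09365172] [ 5.11989417e-05 -7.39190203e-04]
[300 157   9   7  41] [304.2 160.2]
[314 161  10   7  41] [318.9 163.6]
[318 248  11   6  48] [323.  250.7]
[317 267  12   6  53] [322.3 269.7]
[316 288  12   6  52] [321.2 290.7]
```

View pics/v1.png

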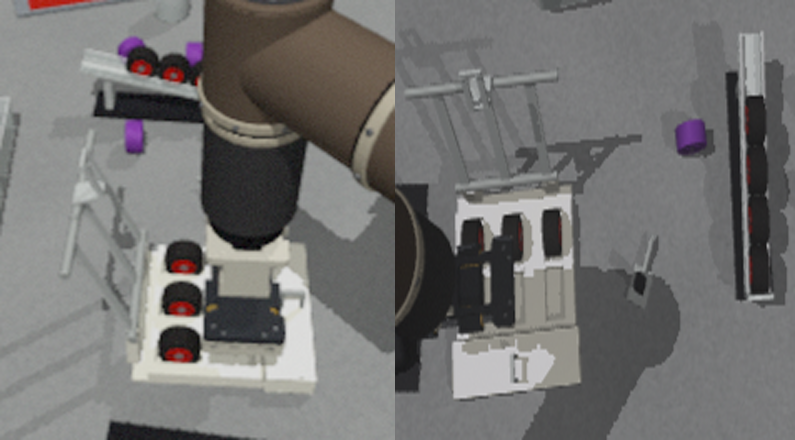

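>>> apply_moves --steps '[{"translation": [0, 0.003, -0.05], "rotation": [0, 0, 0]}, {"translation": [0, 0.003, -0.1], "rotation": [0, 0, 0]}, {"translation": [0, 0.003, -0.15], "rotation": [0, 0, 0]}, {"translation": [0, 0.003, -0.18], "rotation": [0, 0, 0]}, {"translation": [0, 0.003, -0.21], "rotation": [0, 0, 0]}, {"translation": [0, 0.003, -0.23], "rotation": [0, 0, 0]}, {"translation": [0, 0.003, -0.25], "rotation": [0, 0, 0]}, {"translation": [0, 0.003, -0.265], "rotation": [0, 0, 0]}, {"translation": [0, 0.003, -0.272], "rotation": [0, 0, 0]}, {"translation": [0, 0.003, -0.272], "rotation": [0, 0, 0]}]'

```text
t: 8.53
eef_pos: [0.48, 0.2679, 0.0253]
ee_rot: [3.141, 0.0, 0.083]
force: [0.9, -0.6, -1.0]
width: 0.0255
gripper_force: 20.0
```

>>> apply_moves --steps '[{"translation": [0, 0, 0], "rotation": [0, 0, 0]}, {"translation": [0, 0, 0], "rotation": [0, 0, 0]}, {"translation": [0, 0, 0], "rotation": [0, 0, 0]}, {"translation": [0, 0, 0], "rotation": [0, 0, 0]}, {"translation": [0, 0, 0.05], "rotation": [0, 0, 0]}, {"translation": [0, 0, 0.12], "rotation": [0, 0, 0]}, {"translation": [0, 0, 0.22], "rotation": [0, 0, 0]}, {"translation": [0, 0, 0.32], "rotation": [0, 0, 0]}, {"translation": [0, 0, 0.42], "rotation": [0, 0, 0]}, {"translation": [0, -0.05, 0.5], "rotation": [0, 0, 0]}]' --jaw -0.2

```text
t: 9.37
eef_pos: [0.4808, 0.257, 0.1528]
ee_rot: [-3.14, -0.002, 0.084]
force: [0.7, -0.0, 0.3]
width: 0.0524
gripper_force: 0.0
```

>>> apply_moves --steps '[{"translation": [0.01, -0.08, 0], "rotation": [0, 0, 0]}, {"translation": [0.02, -0.18, 0], "rotation": [0, 0, 0]}, {"translation": [0.03, -0.3, 0], "rotation": [0, 0, 0]}, {"translation": [0.04, -0.42, 0], "rotation": [0, 0, -0.01]}, {"translation": [0.05, -0.54, 0], "rotation": [0, 0, -0.02]}, {"translation": [0.06, -0.66, 0], "rotation": [0, 0, -0.03]}, {"translation": [0.07, -0.78, 0], "rotation": [0, 0, -0.04]}, {"translation": [0.08, -0.88, 0], "rotation": [0, 0, -0.05]}, {"translation": [0.09, -0.95, 0], "rotation": [0, 0, -0.06]}, {"translation": [0.1, -1, 0], "rotation": [0, 0, -0.069]}]'

```text
t: 10.2
eef_pos: [0.5048, 0.0037, 0.1508]
ee_rot: [-3.141, -0.0, 0.045]
force: [0.0, 0.1, -1.2]
width: 0.0523
gripper_force: 0.0
```

>>> apply_moves --steps '[{"translation": [0, -0.05, 0], "rotation": [0, 0, 0]}, {"translation": [0, -0.13, 0], "rotation": [0, 0, 0]}, {"translation": [0, -0.22, 0], "rotation": [0, 0, 0]}, {"translation": [0.01, -0.32, 0], "rotation": [0, 0, 0]}, {"translation": [0.02, -0.42, 0], "rotation": [0, 0, 0]}, {"translation": [0.02, -0.52, 0], "rotation": [0, 0, 0]}, {"translation": [0.02, -0.61, 0], "rotation": [0, 0, 0]}, {"translation": [0.02, -0.69, 0], "rotation": [0, 0, 0]}, {"translation": [0.02, -0.74, 0], "rotation": [0, 0, 0]}, {"translation": [0.02, -0.76, 0], "rotation": [0, 0, 0]}]'

```text
t: 11.03
eef_pos: [0.5098, -0.1859, 0.1505]
ee_rot: [3.142, 0.0, 0.045]
force: [0.4, 0.4, -0.3]
width: 0.0526
gripper_force: 0.0
```

```bash
python3 - <<'E'
from h import *
a=grab('side','s2.png');print(get_state()['eef_pos'])
s=a.astype(int)
m=((s[...,2]>90)&(s[...,1]<60)&(s[...,0]<60)).astype(np.uint8)
n,_,st,ce=cv2.connectedComponentsWithStats(m)
for i in range(1,n):
    if st[i][4]>5 and 270<ce[i][0]<390 and 140<ce[i][1]<310: print(st[i],ce[i].round(1))
c,s_=np.cos(A),np.sin(A)
print('pred p2 hub',proj('side',np.r_[tray(-.031,.077),.031]))
E
```

```text
[ 0.50986753 -0.18570421  0.15046063]
[300 157   9   7  38] [303.9 160.3]
[314 161  10   6  40] [318.7 163.6]
[329 164   9   7  40] [333.1 166.7]
[344 169   3   4   7] [344.9 170.7]
[349 168   3   5  11] [349.7 170.3]
[318 248  11   6  50] [323.1 250.6]
[317 267  12   6  52] [322.4 269.7]
[316 288  12   7  53] [321.5 290.9]
[340 290  11   6  49] [345.3 292.3]
pred p2 hub [[345.53805781 292.00890318]]
```

>>> apply_moves --steps '[{"translation": [0, 0.004, -0.05], "rotation": [0, 0, 0]}, {"translation": [0, 0.004, -0.13], "rotation": [0, 0, 0]}, {"translation": [0, 0.004, -0.21], "rotation": [0, 0, 0]}, {"translation": [0, 0.004, -0.28], "rotation": [0, 0, 0]}, {"translation": [0, 0.004, -0.34], "rotation": [0, 0, 0]}, {"translation": [0, 0.004, -0.37], "rotation": [0, 0, 0]}, {"translation": [0, 0.004, -0.387], "rotation": [0, 0, 0]}, {"translation": [0, 0.004, -0.387], "rotation": [0, 0, 0]}, {"translation": [0, 0.004, -0.387], "rotation": [0, 0, 0]}, {"translation": [0, 0.004, -0.387], "rotation": [0, 0, 0]}]'

```text
t: 11.92
eef_pos: [0.5108, -0.1834, 0.0547]
ee_rot: [3.141, -0.002, 0.047]
force: [0.9, -0.2, 0.1]
width: 0.0525
gripper_force: 0.0
```

>>> apply_moves --steps '[{"translation": [0, 0, 0], "rotation": [0, 0, 0]}, {"translation": [0, 0, 0], "rotation": [0, 0, 0]}, {"translation": [0, 0, 0], "rotation": [0, 0, 0]}, {"translation": [0, 0, 0], "rotation": [0, 0, 0]}, {"translation": [0, 0, 0], "rotation": [0, 0, 0]}, {"translation": [0, 0, 0], "rotation": [0, 0, 0]}, {"translation": [0, 0, 0], "rotation": [0, 0, 0]}, {"translation": [0, 0, 0], "rotation": [0, 0, 0]}, {"translation": [0, 0, 0], "rotation": [0, 0, 0]}, {"translation": [0, 0, 0], "rotation": [0, 0, 0]}]' --jaw 1 --newtons 20

```text
t: 12.75
eef_pos: [0.5101, -0.1835, 0.054]
ee_rot: [3.142, -0.0, 0.046]
force: [-0.4, 0.4, 4.2]
width: 0.0256
gripper_force: 20.0
```

>>> apply_moves --steps '[{"translation": [0, 0, 0.03], "rotation": [0, 0, 0]}, {"translation": [0, 0, 0.07], "rotation": [0, 0, 0]}, {"translation": [0, 0, 0.12], "rotation": [0, 0, 0]}, {"translation": [0, 0, 0.18], "rotation": [0, 0, 0]}, {"translation": [0, 0, 0.25], "rotation": [0, 0, 0]}, {"translation": [0, 0, 0.32], "rotation": [0, 0, 0]}, {"translation": [0, 0.05, 0.38], "rotation": [0, 0, 0]}, {"translation": [-0.01, 0.13, 0.4], "rotation": [0, 0, 0]}, {"translation": [-0.02, 0.22, 0.4], "rotation": [0, 0, 0]}, {"translation": [-0.03, 0.32, 0.4], "rotation": [0, 0, 0]}]'

```text
t: 13.58
eef_pos: [0.5027, -0.103, 0.1553]
ee_rot: [-3.141, -0.002, 0.045]
force: [1.1, 0.1, -1.1]
width: 0.0256
gripper_force: 20.0
```

>>> apply_moves --steps '[{"translation": [-0.01, 0.13, 0], "rotation": [0, 0, 0.01]}, {"translation": [-0.02, 0.26, 0], "rotation": [0, 0, 0.02]}, {"translation": [-0.03, 0.39, 0], "rotation": [0, 0, 0.03]}, {"translation": [-0.04, 0.52, 0], "rotation": [0, 0, 0.04]}, {"translation": [-0.05, 0.65, 0], "rotation": [0, 0, 0.05]}, {"translation": [-0.06, 0.77, 0], "rotation": [0, 0, 0.06]}, {"translation": [-0.07, 0.87, 0], "rotation": [0, 0, 0.069]}, {"translation": [-0.07, 0.95, 0], "rotation": [0, 0, 0.069]}, {"translation": [-0.07, 1, 0], "rotation": [0, 0, 0.069]}, {"translation": [-0.07, 1, 0], "rotation": [0, 0, 0.069]}]'

```text
t: 14.42
eef_pos: [0.4854, 0.1485, 0.1545]
ee_rot: [-3.141, -0.001, 0.085]
force: [0.7, 0.0, 0.0]
width: 0.0259
gripper_force: 20.0
```

>>> apply_moves --steps '[{"translation": [0, 0.08, 0], "rotation": [0, 0, 0]}, {"translation": [0, 0.16, 0], "rotation": [0, 0, 0]}, {"translation": [0, 0.22, 0], "rotation": [0, 0, 0]}, {"translation": [0, 0.233, -0.05], "rotation": [0, 0, 0]}, {"translation": [0, 0.233, -0.1], "rotation": [0, 0, 0]}, {"translation": [0, 0.233, -0.15], "rotation": [0, 0, 0]}, {"translation": [0, 0.233, -0.2], "rotation": [0, 0, 0]}, {"translation": [0, 0.233, -0.24], "rotation": [0, 0, 0]}, {"translation": [0, 0.233, -0.24], "rotation": [0, 0, 0]}, {"translation": [0, 0.233, -0.24], "rotation": [0, 0, 0]}]'

```text
t: 15.25
eef_pos: [0.485, 0.2042, 0.0936]
ee_rot: [3.141, 0.001, 0.082]
force: [0.2, 0.8, -0.4]
width: 0.026
gripper_force: 20.0
```

>>> apply_moves --steps '[{"translation": [0.001, -0.002, -0.05], "rotation": [0, 0, 0]}, {"translation": [0.001, -0.002, -0.1], "rotation": [0, 0, 0]}, {"translation": [0.001, -0.002, -0.15], "rotation": [0, 0, 0]}, {"translation": [0.001, -0.002, -0.18], "rotation": [0, 0, 0]}, {"translation": [0.001, -0.002, -0.21], "rotation": [0, 0, 0]}, {"translation": [0.001, -0.002, -0.23], "rotation": [0, 0, 0]}, {"translation": [0.001, -0.002, -0.25], "rotation": [0, 0, 0]}, {"translation": [0.001, -0.002, -0.265], "rotation": [0, 0, 0]}, {"translation": [0.001, -0.002, -0.272], "rotation": [0, 0, 0]}, {"translation": [0.001, -0.002, -0.272], "rotation": [0, 0, 0]}]'

```text
t: 16.08
eef_pos: [0.4852, 0.2042, 0.0256]
ee_rot: [3.141, 0.0, 0.083]
force: [-0.1, -0.8, 0.5]
width: 0.0258
gripper_force: 20.0
```

>>> apply_moves --steps '[{"translation": [0, 0, 0], "rotation": [0, 0, 0]}, {"translation": [0, 0, 0], "rotation": [0, 0, 0]}, {"translation": [0, 0, 0], "rotation": [0, 0, 0]}, {"translation": [0, 0, 0], "rotation": [0, 0, 0]}, {"translation": [0, 0, 0.05], "rotation": [0, 0, 0]}, {"translation": [0, 0, 0.12], "rotation": [0, 0, 0]}, {"translation": [0, 0, 0.22], "rotation": [0, 0, 0]}, {"translation": [0, 0, 0.32], "rotation": [0, 0, 0]}, {"translation": [0, 0, 0.42], "rotation": [0, 0, 0]}, {"translation": [0, -0.05, 0.5], "rotation": [0, 0, 0]}]' --jaw -0.2

```text
t: 16.92
eef_pos: [0.4861, 0.1931, 0.1531]
ee_rot: [-3.14, -0.002, 0.084]
force: [0.3, 0.8, -0.9]
width: 0.0524
gripper_force: 0.0
```

>>> apply_moves --steps '[{"translation": [0.01, -0.08, 0], "rotation": [0, 0, 0]}, {"translation": [0.02, -0.18, 0], "rotation": [0, 0, 0]}, {"translation": [0.03, -0.3, 0], "rotation": [0, 0, 0]}, {"translation": [0.04, -0.42, 0], "rotation": [0, 0, -0.01]}, {"translation": [0.05, -0.54, 0], "rotation": [0, 0, -0.02]}, {"translation": [0.06, -0.66, 0], "rotation": [0, 0, -0.03]}, {"translation": [0.07, -0.78, 0], "rotation": [0, 0, -0.04]}, {"translation": [0.08, -0.88, 0], "rotation": [0, 0, -0.05]}, {"translation": [0.09, -0.95, 0], "rotation": [0, 0, -0.06]}, {"translation": [0.1, -1, 0], "rotation": [0, 0, -0.069]}]'

```text
t: 17.75
eef_pos: [0.5101, -0.06, 0.151]
ee_rot: [-3.142, -0.0, 0.045]
force: [-0.2, -0.7, -0.4]
width: 0.0527
gripper_force: 0.0
```

>>> apply_moves --steps '[{"translation": [0, -0.08, 0], "rotation": [0, 0, 0]}, {"translation": [0, -0.17, 0], "rotation": [0, 0, 0]}, {"translation": [0, -0.26, 0], "rotation": [0, 0, 0]}, {"translation": [0, -0.35, 0], "rotation": [0, 0, 0]}, {"translation": [0, -0.42, 0], "rotation": [0, 0, 0]}, {"translation": [0, -0.47, 0], "rotation": [0, 0, 0]}, {"translation": [0, -0.5, 0], "rotation": [0, 0, 0]}, {"translation": [0, -0.502, 0], "rotation": [0, 0, 0]}, {"translation": [0, -0.502, 0], "rotation": [0, 0, 0]}, {"translation": [0, -0.502, 0], "rotation": [0, 0, 0]}]'

```text
t: 18.58
eef_pos: [0.5103, -0.1832, 0.1508]
ee_rot: [-3.141, 0.0, 0.047]
force: [0.1, 0.4, 0.0]
width: 0.0527
gripper_force: 0.0
```

```bash
python3 - <<'E'
from h import *
a=grab('side','s3.png');print(get_state()['eef_pos'])
s=a.astype(int)
m=((s[...,2]>90)&(s[...,1]<60)&(s[...,0]<60)).astype(np.uint8)
n,_,st,ce=cv2.connectedComponentsWithStats(m)
for i in range(1,n):
    if st[i][4]>5 and 270<ce[i][0]<390 and 140<ce[i][1]<310: print(st[i],ce[i].round(1))
print('pred p1 hub',proj('side',np.r_[tray(-.031,.013),.031]))
E
```

```text
[ 0.51036744 -0.18303275  0.15084962]
[314 161  10   6  42] [318.8 163.5]
[329 164   9   7  40] [333.2 166.7]
[346 168   6   4  10] [348.9 169. ]
[344 171   5   2   6] [345.8 171.7]
[318 248  11   6  50] [323.  250.7]
[317 267  12   7  52] [322.4 269.7]
[340 268  12   6  50] [345.4 270.9]
[316 288  12   6  51] [321.3 290.8]
[340 290  11   6  45] [345.2 292.2]
pred p1 hub [[345.44064522 270.92695139]]
```

>>> apply_moves --steps '[{"translation": [0, -0.006, -0.05], "rotation": [0, 0, 0]}, {"translation": [0, -0.006, -0.13], "rotation": [0, 0, 0]}, {"translation": [0, -0.006, -0.21], "rotation": [0, 0, 0]}, {"translation": [0, -0.006, -0.28], "rotation": [0, 0, 0]}, {"translation": [0, -0.006, -0.34], "rotation": [0, 0, 0]}, {"translation": [0, -0.006, -0.37], "rotation": [0, 0, 0]}, {"translation": [0, -0.006, -0.389], "rotation": [0, 0, 0]}, {"translation": [0, -0.006, -0.389], "rotation": [0, 0, 0]}, {"translation": [0, -0.006, -0.389], "rotation": [0, 0, 0]}, {"translation": [0, -0.006, -0.389], "rotation": [0, 0, 0]}]'

```text
t: 19.47
eef_pos: [0.511, -0.1852, 0.0545]
ee_rot: [3.141, -0.001, 0.047]
force: [-1.0, 0.3, -0.3]
width: 0.0524
gripper_force: 0.0
```

>>> apply_moves --steps '[{"translation": [0, 0, 0], "rotation": [0, 0, 0]}, {"translation": [0, 0, 0], "rotation": [0, 0, 0]}, {"translation": [0, 0, 0], "rotation": [0, 0, 0]}, {"translation": [0, 0, 0], "rotation": [0, 0, 0]}, {"translation": [0, 0, 0], "rotation": [0, 0, 0]}, {"translation": [0, 0, 0], "rotation": [0, 0, 0]}, {"translation": [0, 0, 0], "rotation": [0, 0, 0]}, {"translation": [0, 0, 0], "rotation": [0, 0, 0]}, {"translation": [0, 0, 0], "rotation": [0, 0, 0]}, {"translation": [0, 0, 0], "rotation": [0, 0, 0]}]' --jaw 1 --newtons 20

```text
t: 20.3
eef_pos: [0.5104, -0.1852, 0.0538]
ee_rot: [3.142, -0.0, 0.046]
force: [-1.8, 1.2, 4.0]
width: 0.0256
gripper_force: 20.0
```

>>> apply_moves --steps '[{"translation": [0, 0, 0.03], "rotation": [0, 0, 0]}, {"translation": [0, 0, 0.07], "rotation": [0, 0, 0]}, {"translation": [0, 0, 0.12], "rotation": [0, 0, 0]}, {"translation": [0, 0, 0.18], "rotation": [0, 0, 0]}, {"translation": [0, 0, 0.25], "rotation": [0, 0, 0]}, {"translation": [0, 0, 0.32], "rotation": [0, 0, 0]}, {"translation": [0, 0.05, 0.38], "rotation": [0, 0, 0]}, {"translation": [-0.01, 0.13, 0.4], "rotation": [0, 0, 0]}, {"translation": [-0.02, 0.22, 0.4], "rotation": [0, 0, 0]}, {"translation": [-0.03, 0.32, 0.4], "rotation": [0, 0, 0]}]'

```text
t: 21.13
eef_pos: [0.5028, -0.1049, 0.155]
ee_rot: [-3.141, -0.002, 0.045]
force: [-0.2, -0.2, -0.7]
width: 0.0257
gripper_force: 20.0
```

>>> apply_moves --steps '[{"translation": [-0.01, 0.13, 0], "rotation": [0, 0, 0.01]}, {"translation": [-0.02, 0.26, 0], "rotation": [0, 0, 0.02]}, {"translation": [-0.03, 0.39, 0], "rotation": [0, 0, 0.03]}, {"translation": [-0.04, 0.52, 0], "rotation": [0, 0, 0.04]}, {"translation": [-0.049, 0.65, 0], "rotation": [0, 0, 0.05]}, {"translation": [-0.049, 0.77, 0], "rotation": [0, 0, 0.06]}, {"translation": [-0.049, 0.87, 0], "rotation": [0, 0, 0.069]}, {"translation": [-0.049, 0.94, 0], "rotation": [0, 0, 0.069]}, {"translation": [-0.049, 0.977, 0], "rotation": [0, 0, 0.069]}, {"translation": [-0.049, 0.977, 0], "rotation": [0, 0, 0.069]}]'

```text
t: 21.97
eef_pos: [0.4907, 0.1405, 0.1542]
ee_rot: [-3.141, -0.001, 0.084]
force: [-0.6, 0.3, -0.1]
width: 0.026
gripper_force: 20.0
```

>>> apply_moves --steps '[{"translation": [0, 0, 0], "rotation": [0, 0, 0]}, {"translation": [0, 0, -0.04], "rotation": [0, 0, 0]}, {"translation": [0, 0, -0.08], "rotation": [0, 0, 0]}, {"translation": [0, 0, -0.12], "rotation": [0, 0, 0]}, {"translation": [0, 0, -0.16], "rotation": [0, 0, 0]}, {"translation": [0, 0, -0.2], "rotation": [0, 0, 0]}, {"translation": [0, 0, -0.23], "rotation": [0, 0, 0]}, {"translation": [0, 0, -0.24], "rotation": [0, 0, 0]}, {"translation": [0, 0, -0.24], "rotation": [0, 0, 0]}, {"translation": [0, 0, -0.24], "rotation": [0, 0, 0]}]'

```text
t: 22.8
eef_pos: [0.4907, 0.139, 0.0935]
ee_rot: [3.141, 0.0, 0.083]
force: [0.2, 0.7, -1.0]
width: 0.0262
gripper_force: 20.0
```

>>> apply_moves --steps '[{"translation": [0, 0.003, -0.05], "rotation": [0, 0, 0]}, {"translation": [0, 0.003, -0.1], "rotation": [0, 0, 0]}, {"translation": [0, 0.003, -0.15], "rotation": [0, 0, 0]}, {"translation": [0, 0.003, -0.18], "rotation": [0, 0, 0]}, {"translation": [0, 0.003, -0.21], "rotation": [0, 0, 0]}, {"translation": [0, 0.003, -0.23], "rotation": [0, 0, 0]}, {"translation": [0, 0.003, -0.25], "rotation": [0, 0, 0]}, {"translation": [0, 0.003, -0.265], "rotation": [0, 0, 0]}, {"translation": [0, 0.003, -0.272], "rotation": [0, 0, 0]}, {"translation": [0, 0.003, -0.272], "rotation": [0, 0, 0]}]'

```text
t: 23.63
eef_pos: [0.4905, 0.1397, 0.0253]
ee_rot: [3.141, 0.0, 0.083]
force: [-0.5, 0.2, -0.9]
width: 0.0259
gripper_force: 20.0
```

>>> apply_moves --steps '[{"translation": [0, 0, 0], "rotation": [0, 0, 0]}, {"translation": [0, 0, 0], "rotation": [0, 0, 0]}, {"translation": [0, 0, 0], "rotation": [0, 0, 0]}, {"translation": [0, 0, 0], "rotation": [0, 0, 0]}, {"translation": [0, 0, 0.05], "rotation": [0, 0, 0]}, {"translation": [0, 0, 0.12], "rotation": [0, 0, 0]}, {"translation": [0, 0, 0.22], "rotation": [0, 0, 0]}, {"translation": [0, 0, 0.32], "rotation": [0, 0, 0]}, {"translation": [0, 0, 0.44], "rotation": [0, 0, 0]}, {"translation": [0, 0, 0.56], "rotation": [0, 0, 0]}]' --jaw -0.2

```text
t: 24.47
eef_pos: [0.4901, 0.1395, 0.1669]
ee_rot: [3.141, 0.0, 0.082]
force: [0.6, 1.2, -0.0]
width: 0.0526
gripper_force: 0.0
```

>>> apply_moves --steps '[{"translation": [0, 0, 0.1], "rotation": [0, 0, -0.1]}, {"translation": [0, 0, 0.2], "rotation": [0, 0, -0.2]}, {"translation": [0, 0, 0.3], "rotation": [0, 0, -0.3]}, {"translation": [0, 0, 0.4], "rotation": [0, 0, -0.4]}, {"translation": [0, 0, 0.45], "rotation": [0, 0, -0.5]}, {"translation": [0, 0, 0.48], "rotation": [0, 0, -0.6]}, {"translation": [0, 0, 0.48], "rotation": [0, 0, -0.7]}, {"translation": [0, 0, 0.48], "rotation": [0, 0, -0.8]}, {"translation": [0, 0, 0.48], "rotation": [0, 0, -0.9]}, {"translation": [0, 0, 0.48], "rotation": [0, 0, -1]}]'

```text
t: 25.3
eef_pos: [0.4904, 0.1397, 0.2858]
ee_rot: [-3.141, -0.0, -0.444]
force: [0.4, -0.0, 0.1]
width: 0.0525
gripper_force: 0.0
```

>>> apply_moves --steps '[{"translation": [0, 0, 0], "rotation": [0, 0, -0.1]}, {"translation": [0, 0, 0], "rotation": [0, 0, -0.2]}, {"translation": [0, 0, 0], "rotation": [0, 0, -0.3]}, {"translation": [0, 0, 0], "rotation": [0, 0, -0.4]}, {"translation": [0, 0, 0], "rotation": [0, 0, -0.5]}, {"translation": [0, 0, 0], "rotation": [0, 0, -0.6]}, {"translation": [0, 0, 0], "rotation": [0, 0, -0.7]}, {"translation": [0, 0, 0], "rotation": [0, 0, -0.8]}, {"translation": [0, 0, 0], "rotation": [0, 0, -0.9]}, {"translation": [0, 0, 0], "rotation": [0, 0, -1]}]'

```text
t: 26.13
eef_pos: [0.4904, 0.1397, 0.2857]
ee_rot: [-3.141, 0.0, -0.967]
force: [0.9, 0.5, 0.1]
width: 0.0522
gripper_force: 0.0
```

>>> apply_moves --steps '[{"translation": [0, 0, 0], "rotation": [0, 0, -0.1]}, {"translation": [0, 0, 0], "rotation": [0, 0, -0.2]}, {"translation": [0, 0, 0], "rotation": [0, 0, -0.3]}, {"translation": [0, 0, 0], "rotation": [0, 0, -0.4]}, {"translation": [0, 0, 0], "rotation": [0, 0, -0.5]}, {"translation": [0, 0, 0], "rotation": [0, 0, -0.6]}, {"translation": [0, 0, 0], "rotation": [0, 0, -0.7]}, {"translation": [0, 0, 0], "rotation": [0, 0, -0.8]}, {"translation": [0, 0, 0], "rotation": [0, 0, -0.9]}, {"translation": [0, 0, 0], "rotation": [0, 0, -1]}]'

```text
t: 26.97
eef_pos: [0.4904, 0.1397, 0.2857]
ee_rot: [-3.141, 0.0, -1.491]
force: [0.1, -0.3, 1.0]
width: 0.0527
gripper_force: 0.0
```

```bash
python3 - <<'E'
from h import *
a=grab('side','s4.png');b=grab('top','t4.png');st0=get_state();p=st0['eef_pos'];print(p,st0['ee_rot'],st0['q'])
s=a.astype(int)
m=((s[...,2]>90)&(s[...,1]<60)&(s[...,0]<60)).astype(np.uint8)
n,_,st,ce=cv2.connectedComponentsWithStats(m)
for i in range(1,n):
    if st[i][4]>5 and 270<ce[i][0]<390 and 140<ce[i][1]<310: print(st[i],ce[i].round(1))
print('pred p0 hub',proj('side',np.r_[tray(-.031,-.051),.031]))
for al in (1.96,1.7,1.45,1.2,.95,.7,.45,.2,0):
    g=np.r_[tray(.085-.157*np.cos(al),-.092),.063+.157*np.sin(al)-.0188]
    print(al,g.round(4),((g-p)/.25).round(3))
E
```

```text
[0.49042671 0.13968613 0.28566494] [-3.14145705e+00  2.09167589e-04 -1.48924577e+00] [ 6.63012220e-01  4.85690846e-02 -2.49088608e-01 -1.04935516e-04
 -1.27291043e+00 -5.81430888e-01]
[329 167   4   3   8] [330.4 167.9]
[343 168   8   5  25] [346.8 169.7]
[318 248  11   6  51] [323.  250.7]
[340 249  11   6  46] [345.2 251.7]
[317 267  12   6  52] [322.4 269.7]
[340 268  12   6  51] [345.2 270.8]
[316 288  12   6  54] [321.2 290.8]
[340 290  12   6  46] [345.4 292.1]
pred p0 hub [[345.35208957 251.7618138 ]]
1.96 [0.668  0.1263 0.1895] [ 0.71  -0.054 -0.385]
1.7 [0.6288 0.123  0.1999] [ 0.553 -0.067 -0.343]
1.45 [0.5898 0.1198 0.2001] [ 0.397 -0.08  -0.342]
1.2 [0.5519 0.1166 0.1905] [ 0.246 -0.092 -0.381]
0.95 [0.5176 0.1138 0.1719] [ 0.109 -0.104 -0.455]
0.7 [0.489  0.1114 0.1453] [-0.006 -0.113 -0.561]
0.45 [0.4678 0.1096 0.1125] [-0.091 -0.12  -0.693]
0.2 [0.4553 0.1086 0.0754] [-0.141 -0.124 -0.841]
0 [0.4522 0.1083 0.0442] [-0.153 -0.125 -0.966]
```

>>> apply_moves --steps '[{"translation": [0.08, -0.01, -0.02], "rotation": [0, 0, 0]}, {"translation": [0.18, -0.02, -0.04], "rotation": [0, 0, 0]}, {"translation": [0.3, -0.03, -0.06], "rotation": [0, 0, 0]}, {"translation": [0.42, -0.04, -0.08], "rotation": [0, 0, 0]}, {"translation": [0.54, -0.05, -0.1], "rotation": [0, 0, 0]}, {"translation": [0.63, -0.054, -0.1], "rotation": [0, 0, 0]}, {"translation": [0.69, -0.054, -0.1], "rotation": [0, 0, 0]}, {"translation": [0.71, -0.054, -0.1], "rotation": [0, 0, 0]}, {"translation": [0.71, -0.054, -0.1], "rotation": [0, 0, 0]}, {"translation": [0.71, -0.054, -0.1], "rotation": [0, 0, 0]}]'

```text
t: 27.9
eef_pos: [0.6675, 0.1262, 0.2603]
ee_rot: [3.141, -0.0, -1.488]
force: [0.5, 0.1, 0.5]
width: 0.0525
gripper_force: 0.0
```

>>> apply_moves --steps '[{"translation": [0, 0, -0.04], "rotation": [0, 0, 0]}, {"translation": [0, 0, -0.08], "rotation": [0, 0, 0]}, {"translation": [0, 0, -0.12], "rotation": [0, 0, 0]}, {"translation": [0, 0, -0.16], "rotation": [0, 0, 0]}, {"translation": [0, 0, -0.2], "rotation": [0, 0, 0]}, {"translation": [0, 0, -0.24], "rotation": [0, 0, 0]}, {"translation": [0, 0, -0.27], "rotation": [0, 0, 0]}, {"translation": [0, 0, -0.285], "rotation": [0, 0, 0]}, {"translation": [0, 0, -0.285], "rotation": [0, 0, 0]}, {"translation": [0, 0, -0.285], "rotation": [0, 0, 0]}]'

```text
t: 28.73
eef_pos: [0.6682, 0.1262, 0.1893]
ee_rot: [3.142, -0.0, -1.488]
force: [0.4, -0.2, 1.3]
width: 0.0526
gripper_force: 0.0
```

>>> apply_moves --steps '[{"translation": [0, 0, 0], "rotation": [0, 0, 0]}, {"translation": [0, 0, 0], "rotation": [0, 0, 0]}, {"translation": [0, 0, 0], "rotation": [0, 0, 0]}, {"translation": [0, 0, 0], "rotation": [0, 0, 0]}, {"translation": [0, 0, 0], "rotation": [0, 0, 0]}, {"translation": [0, 0, 0], "rotation": [0, 0, 0]}, {"translation": [0, 0, 0], "rotation": [0, 0, 0]}, {"translation": [0, 0, 0], "rotation": [0, 0, 0]}, {"translation": [0, 0, 0], "rotation": [0, 0, 0]}, {"translation": [0, 0, 0], "rotation": [0, 0, 0]}]' --jaw 1 --newtons 10

```text
t: 29.57
eef_pos: [0.6681, 0.1262, 0.1893]
ee_rot: [-3.142, -0.0, -1.488]
force: [-0.9, -0.2, -0.3]
width: 0.0096
gripper_force: 10.0
```

```bash
python3 - <<'E'
from h import *
f=lambda al:np.r_[tray(.085-.157*np.cos(al),-.092),.063+.157*np.sin(al)-.0188]
for a,b in((1.96,1.3),(1.3,.65),(.65,.02)):
    print([((f(a+(b-a)*k/10)-f(a))/.25).round(3).tolist() for k in range(1,11)])
E
```

```text
[[-0.039, -0.003, 0.014], [-0.078, -0.007, 0.026], [-0.119, -0.01, 0.036], [-0.159, -0.013, 0.042], [-0.2, -0.017, 0.046], [-0.242, -0.02, 0.047], [-0.283, -0.024, 0.045], [-0.324, -0.027, 0.041], [-0.365, -0.03, 0.034], [-0.405, -0.034, 0.024]]
[[-0.039, -0.003, -0.012], [-0.077, -0.006, -0.027], [-0.114, -0.009, -0.044], [-0.149, -0.012, -0.064], [-0.184, -0.015, -0.085], [-0.217, -0.018, -0.109], [-0.248, -0.021, -0.135], [-0.278, -0.023, -0.163], [-0.305, -0.025, -0.193], [-0.331, -0.028, -0.225]]
[[-0.023, -0.002, -0.032], [-0.044, -0.004, -0.066], [-0.062, -0.005, -0.101], [-0.079, -0.007, -0.137], [-0.093, -0.008, -0.174], [-0.105, -0.009, -0.211], [-0.114, -0.009, -0.25], [-0.121, -0.01, -0.289], [-0.125, -0.01, -0.328], [-0.127, -0.011, -0.367]]
```

>>> apply_moves --steps '[{"translation": [-0.039, -0.003, 0.014], "rotation": [0, 0, 0]}, {"translation": [-0.078, -0.007, 0.026], "rotation": [0, 0, 0]}, {"translation": [-0.119, -0.01, 0.036], "rotation": [0, 0, 0]}, {"translation": [-0.159, -0.013, 0.042], "rotation": [0, 0, 0]}, {"translation": [-0.2, -0.017, 0.046], "rotation": [0, 0, 0]}, {"translation": [-0.242, -0.02, 0.047], "rotation": [0, 0, 0]}, {"translation": [-0.283, -0.024, 0.045], "rotation": [0, 0, 0]}, {"translation": [-0.324, -0.027, 0.041], "rotation": [0, 0, 0]}, {"translation": [-0.365, -0.03, 0.034], "rotation": [0, 0, 0]}, {"translation": [-0.405, -0.034, 0.024], "rotation": [0, 0, 0]}]'

```text
t: 30.4
eef_pos: [0.5656, 0.1178, 0.195]
ee_rot: [3.141, 0.0, -1.488]
force: [1.2, 3.1, 0.8]
width: 0.0094
gripper_force: 10.0
```

>>> apply_moves --steps '[{"translation": [-0.039, -0.003, -0.012], "rotation": [0, 0, 0]}, {"translation": [-0.077, -0.006, -0.027], "rotation": [0, 0, 0]}, {"translation": [-0.114, -0.009, -0.044], "rotation": [0, 0, 0]}, {"translation": [-0.149, -0.012, -0.064], "rotation": [0, 0, 0]}, {"translation": [-0.184, -0.015, -0.085], "rotation": [0, 0, 0]}, {"translation": [-0.217, -0.018, -0.109], "rotation": [0, 0, 0]}, {"translation": [-0.248, -0.021, -0.135], "rotation": [0, 0, 0]}, {"translation": [-0.278, -0.023, -0.163], "rotation": [0, 0, 0]}, {"translation": [-0.305, -0.025, -0.193], "rotation": [0, 0, 0]}, {"translation": [-0.331, -0.028, -0.225], "rotation": [0, 0, 0]}]'

```text
t: 31.23
eef_pos: [0.4833, 0.1107, 0.1383]
ee_rot: [3.142, 0.0, -1.488]
force: [-0.1, 4.0, -0.2]
width: 0.0094
gripper_force: 10.0
```

>>> apply_moves --steps '[{"translation": [-0.023, -0.002, -0.032], "rotation": [0, 0, 0]}, {"translation": [-0.044, -0.004, -0.066], "rotation": [0, 0, 0]}, {"translation": [-0.062, -0.005, -0.101], "rotation": [0, 0, 0]}, {"translation": [-0.079, -0.007, -0.137], "rotation": [0, 0, 0]}, {"translation": [-0.093, -0.008, -0.174], "rotation": [0, 0, 0]}, {"translation": [-0.105, -0.009, -0.211], "rotation": [0, 0, 0]}, {"translation": [-0.114, -0.009, -0.25], "rotation": [0, 0, 0]}, {"translation": [-0.121, -0.01, -0.289], "rotation": [0, 0, 0]}, {"translation": [-0.125, -0.01, -0.328], "rotation": [0, 0, 0]}, {"translation": [-0.127, -0.011, -0.367], "rotation": [0, 0, 0]}]'

```text
t: 32.07
eef_pos: [0.4523, 0.108, 0.0464]
ee_rot: [-3.141, -0.0, -1.488]
force: [1.1, 1.5, -0.2]
width: 0.0099
gripper_force: 10.0
```

>>> apply_moves --steps '[{"translation": [0, 0, -0.004], "rotation": [0, 0, 0]}, {"translation": [0, 0, -0.008], "rotation": [0, 0, 0]}, {"translation": [0, 0, -0.012], "rotation": [0, 0, 0]}, {"translation": [0, 0, -0.012], "rotation": [0, 0, 0]}, {"translation": [0, 0, -0.012], "rotation": [0, 0, 0]}, {"translation": [0, 0, -0.012], "rotation": [0, 0, 0]}, {"translation": [0, 0, -0.012], "rotation": [0, 0, 0]}, {"translation": [0, 0, -0.012], "rotation": [0, 0, 0]}, {"translation": [0, 0, -0.012], "rotation": [0, 0, 0]}, {"translation": [0, 0, -0.012], "rotation": [0, 0, 0]}]'

```text
t: 32.9
eef_pos: [0.4523, 0.1078, 0.0447]
ee_rot: [-3.141, -0.0, -1.488]
force: [-1.3, -0.1, 7.1]
width: 0.0097
gripper_force: 10.0
```

>>> apply_moves --steps '[{"translation": [0, 0, 0], "rotation": [0, 0, 0]}, {"translation": [0, 0, 0], "rotation": [0, 0, 0]}, {"translation": [0, 0, 0], "rotation": [0, 0, 0]}, {"translation": [0, 0, 0], "rotation": [0, 0, 0]}, {"translation": [0, 0, 0.05], "rotation": [0, 0, 0]}, {"translation": [0, 0, 0.15], "rotation": [0, 0, 0]}, {"translation": [0, 0, 0.27], "rotation": [0, 0, 0]}, {"translation": [0, 0, 0.4], "rotation": [0, 0, 0]}, {"translation": [0, -0.06, 0.52], "rotation": [0, 0, -0.1]}, {"translation": [0.0, -0.14, 0.62], "rotation": [0, 0, -0.2]}]' --jaw 0.3

```text
t: 33.73
eef_pos: [0.4526, 0.0734, 0.2015]
ee_rot: [-3.14, 0.001, -1.593]
force: [1.2, -0.1, -0.5]
width: 0.0311
gripper_force: 0.0
```

```bash
python3 - <<'E'
from h import *
a=grab('side','s5.png');b=grab('top','t5.png');s=get_state();print(s['eef_pos'],s['ee_rot'],s['q'])
k=lambda i,n:cv2.resize(i,n,interpolation=cv2.INTER_CUBIC)
cv2.imwrite('pics/v5.png',np.hstack([k(a[180:320,270:410],(400,400)),k(b[180:300,200:330],(400,369))[:369].__class__(np.pad(k(b[180:300,200:330],(400,369)),((0,31),(0,0),(0,0))).shape,np.uint8,np.ascontiguousarray(np.pad(k(b[180:300,200:330],(400,369)),((0,31),(0,0),(0,0)))))]))
E
```

```text
[0.45402561 0.07232998 0.20350551] [-3.13542148e+00  2.84791635e-03 -1.59545751e+00] [ 0.58943472  0.01061742 -0.48154154  0.00139886 -1.07195311 -0.61476981]
```

View pics/v5.png

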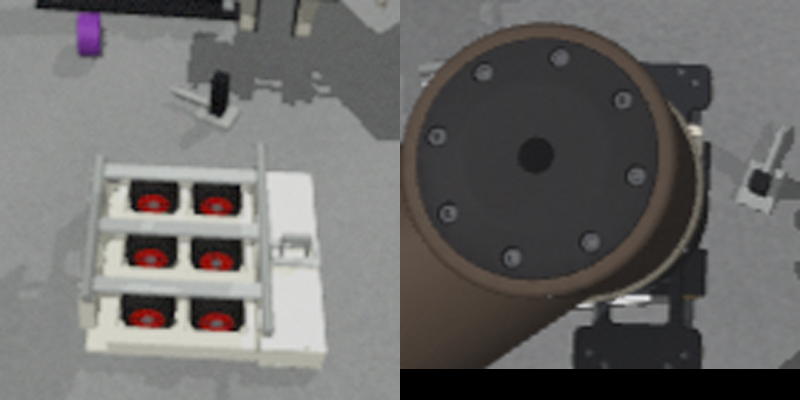

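```bash
python3 - <<'E'
from h import *
t=cv2.imread('pics/t5.png').astype(int)
m=((t.max(2)<45)).astype(np.uint8)
n,_,st,ce=cv2.connectedComponentsWithStats(m)
for i in range(1,n):
    if 15<st[i][4]<80 and 300<ce[i][0]<330 and 220<ce[i][1]<255: print('blk',st[i],ce[i],onz('top',*ce[i],.062),onz('top',*ce[i],.05))
g=t.min(2); m=np.zeros_like(g,np.uint8); m[215:255,302:335]=(g[215:255,302:335]>118)
n,l,st,ce=cv2.connectedComponentsWithStats(m)
for i in range(1,n):
    if st[i][4]>5:
        ys,xs=np.where(l==i); print(st[i],ce[i]); 
i=1+np.argmax(st[1:,4]);ys,xs=np.where(l==i)
P=np.array([onz('top',x,y,.008)[:2] for x,y in zip(xs,ys)])
far=P[P[:,0]>.523]; print('shank mean',far.mean(0),len(far),'tip',P[P[:,0].argmax()])
s=cv2.imread('pics/s5.png').astype(int)
m=((s.max(2)<45)).astype(np.uint8)
n,_,st,ce=cv2.connectedComponentsWithStats(m)
for i in range(1,n):
    if 15<st[i][4]<200 and 335<ce[i][0]<360 and 200<ce[i][1]<225: print('sblk',st[i],ce[i],onz('side',*ce[i],.034))
E
```

```text
blk [314 236   6   7  33] [316.6969697  239.18181818] [0.49671233 0.00265944 0.062     ] [0.4978345 0.0028388 0.05     ]
[302 215  33  40 887] [316.94363021 233.36076663]
shank mean [0.54954316 0.00062243] 434 tip [0.56848223 0.04413023]
sblk [344 206   6  15  75] [346.37333333 212.38666667] [0.49854725 0.00284123 0.034     ]
```

>>> apply_moves --steps '[{"translation": [0.02, -0.03, 0], "rotation": [0, 0, -0.08]}, {"translation": [0.04, -0.07, -0.02], "rotation": [0, 0, -0.16]}, {"translation": [0.07, -0.11, -0.06], "rotation": [0, 0, -0.24]}, {"translation": [0.1, -0.15, -0.11], "rotation": [0, 0, -0.32]}, {"translation": [0.13, -0.19, -0.17], "rotation": [0, 0, -0.4]}, {"translation": [0.15, -0.23, -0.23], "rotation": [0, 0, -0.48]}, {"translation": [0.176, -0.26, -0.29], "rotation": [0, 0, -0.56]}, {"translation": [0.176, -0.278, -0.34], "rotation": [0, 0, -0.621]}, {"translation": [0.176, -0.278, -0.36], "rotation": [0, 0, -0.621]}, {"translation": [0.176, -0.278, -0.36], "rotation": [0, 0, -0.621]}]' --jaw -0.1

```text
t: 34.67
eef_pos: [0.4949, 0.0027, 0.1071]
ee_rot: [3.138, -0.003, -1.919]
force: [-0.4, 0.4, 0.2]
width: 0.0481
gripper_force: 0.0
```

```bash
python3 - <<'E'
from h import *
a=grab('side','s6.png');s=get_state();print(s['eef_pos'],s['ee_rot'])
cv2.imwrite('pics/v6.png',cv2.resize(a[150:250,290:400],None,fx=5,fy=5,interpolation=cv2.INTER_CUBIC))
E
```

```text
[0.49565632 0.00316485 0.10828651] [ 3.13959183e+00 -1.85541321e-03 -1.91786677e+00]
```

View pics/v6.png

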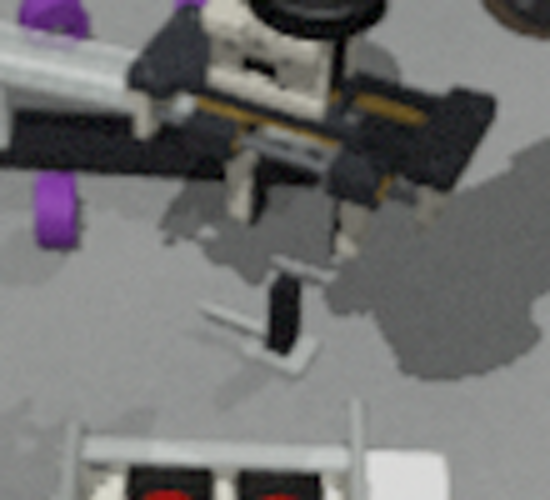

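>>> apply_moves --steps '[{"translation": [0.009, 0, -0.03], "rotation": [0, 0, 0]}, {"translation": [0.009, 0, -0.07], "rotation": [0, 0, 0]}, {"translation": [0.009, 0, -0.11], "rotation": [0, 0, 0]}, {"translation": [0.009, 0, -0.15], "rotation": [0, 0, 0]}, {"translation": [0.009, 0, -0.19], "rotation": [0, 0, 0]}, {"translation": [0.009, 0, -0.23], "rotation": [0, 0, 0]}, {"translation": [0.009, 0, -0.265], "rotation": [0, 0, 0]}, {"translation": [0.009, 0, -0.297], "rotation": [0, 0, 0]}, {"translation": [0.009, 0, -0.297], "rotation": [0, 0, 0]}, {"translation": [0.009, 0, -0.297], "rotation": [0, 0, 0]}]'

```text
t: 35.55
eef_pos: [0.4982, 0.0034, 0.0345]
ee_rot: [3.141, -0.001, -1.918]
force: [-0.3, 0.4, 0.4]
width: 0.0481
gripper_force: 0.0
```

>>> apply_moves --steps '[{"translation": [0, 0, 0], "rotation": [0, 0, 0]}, {"translation": [0, 0, 0], "rotation": [0, 0, 0]}, {"translation": [0, 0, 0], "rotation": [0, 0, 0]}, {"translation": [0, 0, 0], "rotation": [0, 0, 0]}, {"translation": [0, 0, 0], "rotation": [0, 0, 0]}, {"translation": [0, 0, 0], "rotation": [0, 0, 0]}, {"translation": [0, 0, 0], "rotation": [0, 0, 0]}, {"translation": [0, 0, 0], "rotation": [0, 0, 0]}, {"translation": [0, 0, 0], "rotation": [0, 0, 0]}, {"translation": [0, 0, 0], "rotation": [0, 0, 0]}]' --jaw 1 --newtons 25

```text
t: 36.38
eef_pos: [0.4988, 0.0036, 0.0353]
ee_rot: [-3.141, 0.0, -1.918]
force: [-1.0, 0.2, 3.0]
width: 0.0158
gripper_force: 25.0
```

>>> apply_moves --steps '[{"translation": [0, 0, 0.03], "rotation": [0, 0, 0]}, {"translation": [0, 0, 0.08], "rotation": [0, 0, 0]}, {"translation": [0, 0, 0.14], "rotation": [0, 0, -0.08]}, {"translation": [0, 0, 0.2], "rotation": [0, 0, -0.16]}, {"translation": [0, 0, 0.26], "rotation": [0, 0, -0.24]}, {"translation": [0, 0, 0.32], "rotation": [0, 0, -0.32]}, {"translation": [0, 0, 0.38], "rotation": [0, 0, -0.4]}, {"translation": [0, 0, 0.43], "rotation": [0, 0, -0.48]}, {"translation": [0, 0, 0.47], "rotation": [0, 0, -0.55]}, {"translation": [0, 0, 0.48], "rotation": [0, 0, -0.6]}]'

```text
t: 37.22
eef_pos: [0.499, 0.0036, 0.1571]
ee_rot: [-3.14, 0.002, -2.234]
force: [-0.1, 0.4, -2.0]
width: 0.0158
gripper_force: 25.0
```

>>> apply_moves --steps '[{"translation": [-0.03, 0.06, 0], "rotation": [0, 0, -0.08]}, {"translation": [-0.06, 0.15, 0], "rotation": [0, 0, -0.16]}, {"translation": [-0.1, 0.26, 0], "rotation": [0, 0, -0.24]}, {"translation": [-0.14, 0.38, 0], "rotation": [0, 0, -0.32]}, {"translation": [-0.18, 0.5, 0], "rotation": [0, 0, -0.4]}, {"translation": [-0.23, 0.62, 0], "rotation": [0, 0, -0.48]}, {"translation": [-0.28, 0.74, 0], "rotation": [0, 0, -0.56]}, {"translation": [-0.32, 0.85, 0], "rotation": [0, 0, -0.64]}, {"translation": [-0.35, 0.94, 0], "rotation": [0, 0, -0.72]}, {"translation": [-0.368, 1, 0], "rotation": [0, 0, -0.8]}]'

```text
t: 38.05
eef_pos: [0.4054, 0.2552, 0.1554]
ee_rot: [3.141, -0.0, -2.652]
force: [0.2, -0.6, -1.0]
width: 0.0157
gripper_force: 25.0
```

>>> apply_moves --steps '[{"translation": [0, 0.03, 0], "rotation": [0, 0, -0.1]}, {"translation": [0, 0.06, 0], "rotation": [0, 0, -0.2]}, {"translation": [0, 0.08, 0], "rotation": [0, 0, -0.3]}, {"translation": [0, 0.098, 0], "rotation": [0, 0, -0.4]}, {"translation": [0, 0.098, 0], "rotation": [0, 0, -0.5]}, {"translation": [0, 0.098, 0], "rotation": [0, 0, -0.6]}, {"translation": [0, 0.098, 0], "rotation": [0, 0, -0.7]}, {"translation": [0, 0.098, 0], "rotation": [0, 0, -0.78]}, {"translation": [0, 0.098, 0], "rotation": [0, 0, -0.78]}, {"translation": [0, 0.098, 0], "rotation": [0, 0, -0.78]}]'

```text
t: 38.88
eef_pos: [0.4063, 0.2778, 0.1552]
ee_rot: [-3.141, -0.0, -3.058]
force: [-0.4, -0.0, -2.2]
width: 0.0157
gripper_force: 25.0
```

```bash
python3 - <<'E'
from h import *
a=grab('side','s7.png');b=grab('top','t7.png');s=get_state();p=s['eef_pos'];print(p,s['ee_rot'],s['q'][[0,5]],p[:2]-tray(-.103,.081))
cv2.imwrite('pics/v7.png',np.hstack([cv2.resize(i,(400,400),interpolation=cv2.INTER_CUBIC) for i in(a[220:320,310:410],b[200:300,180:280])]))
q=p-[0,0,.0353]; print('tip pred',proj('side',np.r_[q[:2]-.058*np.array([-.083,.9966]),q[2]+.014]),'staple top',proj('side',np.r_[tray(-.103,0),.059]))
E
```

```text
[0.40641784 0.27783449 0.1551264 ] [-3.14144540e+00 -1.99921095e-04 -3.05829083e+00] [ 0.99977879 -2.48722577] [-0.00052145 -0.00034748]
tip pred [[377.48371564 251.02702512]] staple top [[373.40679119 261.79131959]]
```

View pics/v7.png

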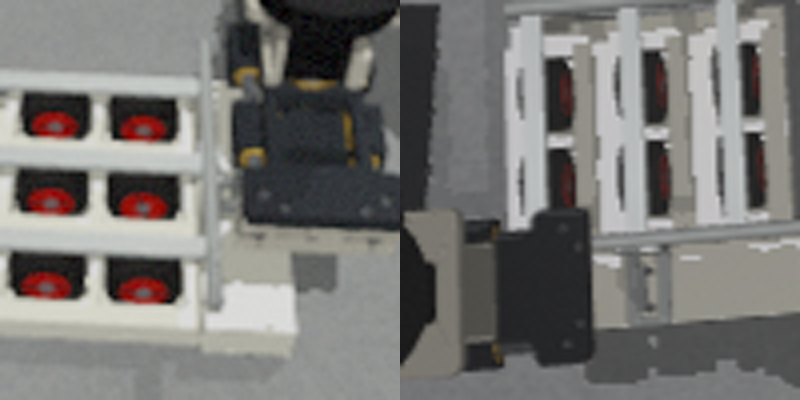

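>>> apply_moves --steps '[{"translation": [0.002, 0.001, -0.05], "rotation": [0, 0, 0]}, {"translation": [0.002, 0.001, -0.1], "rotation": [0, 0, 0]}, {"translation": [0.002, 0.001, -0.16], "rotation": [0, 0, 0]}, {"translation": [0.002, 0.001, -0.22], "rotation": [0, 0, 0]}, {"translation": [0.002, 0.001, -0.27], "rotation": [0, 0, 0]}, {"translation": [0.002, 0.001, -0.31], "rotation": [0, 0, 0]}, {"translation": [0.002, 0.001, -0.335], "rotation": [0, 0, 0]}, {"translation": [0.002, 0.001, -0.35], "rotation": [0, 0, 0]}, {"translation": [0.002, 0.001, -0.354], "rotation": [0, 0, 0]}, {"translation": [0.002, 0.001, -0.354], "rotation": [0, 0, 0]}]'

```text
t: 39.82
eef_pos: [0.4071, 0.2783, 0.0667]
ee_rot: [-3.142, 0.0, -3.059]
force: [0.4, -0.1, -1.1]
width: 0.0161
gripper_force: 25.0
```

```bash
python3 - <<'E'
from h import *
a=grab('side','s8.png');b=grab('top','t8.png');s=get_state();p=s['eef_pos'];print(p,s['force'],p[:2]-tray(-.103,.081))
cv2.imwrite('pics/v8.png',np.hstack([cv2.resize(i,(400,400),interpolation=cv2.INTER_CUBIC) for i in(a[235:295,350:410],b[240:290,220:270])]))
for y in(.023,0,-.02): print(proj('top',np.r_[tray(-.103,y),.044]),proj('side',np.r_[tray(-.103,y),.044]))
E
```

```text
[0.40731013 0.27860402 0.06712677] [ 0.20935247  0.87611817 -0.63445499] [0.00037083 0.00042205]
[[232.68348184 272.78429227]] [[373.31003529 272.43225958]]
[[241.5565194  272.02726404]] [[372.79855716 265.17489522]]
[[249.26812993 271.36932623]] [[372.3678475  259.06355487]]
```

View pics/v8.png

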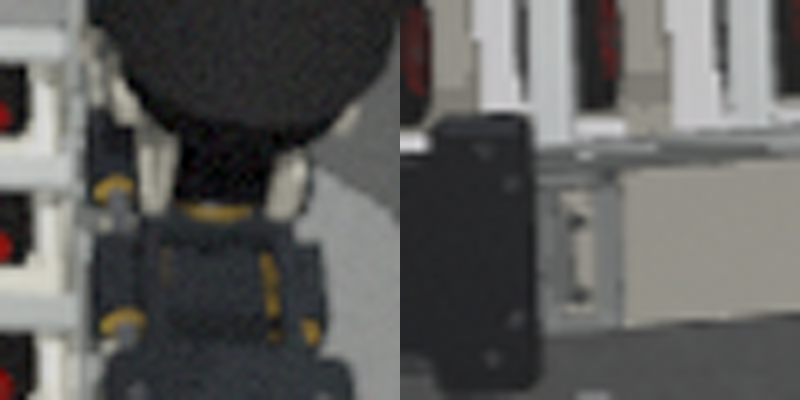

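>>> apply_moves --steps '[{"translation": [0.001, -0.015, -0.002], "rotation": [0, 0, 0]}, {"translation": [0.002, -0.035, -0.003], "rotation": [0, 0, 0]}, {"translation": [0.004, -0.055, -0.003], "rotation": [0, 0, 0]}, {"translation": [0.006, -0.075, -0.003], "rotation": [0, 0, 0]}, {"translation": [0.008, -0.095, -0.003], "rotation": [0, 0, 0]}, {"translation": [0.01, -0.115, -0.003], "rotation": [0, 0, 0]}, {"translation": [0.011, -0.135, -0.003], "rotation": [0, 0, 0]}, {"translation": [0.013, -0.155, -0.003], "rotation": [0, 0, 0]}, {"translation": [0.014, -0.17, -0.003], "rotation": [0, 0, 0]}, {"translation": [0.015, -0.178, -0.003], "rotation": [0, 0, 0]}]'

```text
t: 40.75
eef_pos: [0.4108, 0.2331, 0.0658]
ee_rot: [-3.142, -0.0, -3.06]
force: [0.0, 0.2, -1.3]
width: 0.0156
gripper_force: 25.0
```

>>> apply_moves --steps '[{"translation": [0, 0, 0], "rotation": [0, 0, 0]}, {"translation": [0, 0, -0.001], "rotation": [0, 0, 0]}, {"translation": [0, 0, -0.002], "rotation": [0, 0, 0]}, {"translation": [0, 0, -0.003], "rotation": [0, 0, 0]}, {"translation": [0, 0, -0.004], "rotation": [0, 0, 0]}, {"translation": [0, 0, -0.004], "rotation": [0, 0, 0]}, {"translation": [0, 0, -0.004], "rotation": [0, 0, 0]}, {"translation": [0, 0, -0.004], "rotation": [0, 0, 0]}, {"translation": [0, 0, -0.004], "rotation": [0, 0, 0]}, {"translation": [0, 0, -0.004], "rotation": [0, 0, 0]}]'

```text
t: 41.58
eef_pos: [0.4109, 0.234, 0.0653]
ee_rot: [3.142, 0.0, -3.059]
force: [-1.4, -2.1, 5.8]
width: 0.0158
gripper_force: 25.0
```

>>> apply_moves --steps '[{"translation": [0, 0, 0], "rotation": [0, 0, 0]}, {"translation": [0, 0, 0], "rotation": [0, 0, 0]}, {"translation": [0, 0, 0], "rotation": [0, 0, 0]}, {"translation": [0, 0, 0], "rotation": [0, 0, 0]}, {"translation": [0, 0, 0.03], "rotation": [0, 0, 0]}, {"translation": [0, 0, 0.1], "rotation": [0, 0, 0]}, {"translation": [0, 0, 0.2], "rotation": [0, 0, 0]}, {"translation": [0, 0, 0.32], "rotation": [0, 0, 0]}, {"translation": [0, 0, 0.44], "rotation": [0, 0, 0]}, {"translation": [0, 0.04, 0.56], "rotation": [0, 0, 0]}]' --jaw 0.2

```text
t: 42.42
eef_pos: [0.4103, 0.2425, 0.2068]
ee_rot: [-3.141, -0.0, -3.06]
force: [0.0, 1.1, -0.0]
width: 0.0351
gripper_force: 0.0
```

>>> apply_moves --steps '[{"translation": [0, 0.08, 0.02], "rotation": [0, 0, 0]}, {"translation": [0, 0.18, 0.04], "rotation": [0, 0, 0]}, {"translation": [0, 0.3, 0.06], "rotation": [0, 0, 0]}, {"translation": [0, 0.42, 0.08], "rotation": [0, 0, 0]}, {"translation": [0, 0.54, 0.1], "rotation": [0, 0, 0]}, {"translation": [0, 0.66, 0.1], "rotation": [0, 0, 0]}, {"translation": [0, 0.78, 0.1], "rotation": [0, 0, 0]}, {"translation": [0, 0.88, 0.1], "rotation": [0, 0, 0]}, {"translation": [0, 0.95, 0.1], "rotation": [0, 0, 0]}, {"translation": [0, 1, 0.1], "rotation": [0, 0, 0]}]'

```text
t: 43.25
eef_pos: [0.4105, 0.4954, 0.2298]
ee_rot: [-3.141, -0.0, -3.059]
force: [-0.8, -0.2, -0.4]
width: 0.0353
gripper_force: 0.0
```

```bash
python3 - <<'E'
from h import *
a=grab('side','s9.png');b=grab('top','t9.png');s=get_state();print(s['eef_pos'],s['force'],s['q'])
cv2.imwrite('pics/v9.png',np.hstack([cv2.resize(i,(400,400),interpolation=cv2.INTER_CUBIC) for i in(a[240:310,335:405],b[230:290,200:260])]))
for y in(.036,-.022): print(proj('top',np.r_[tray(-.103,y),.044]),proj('side',np.r_[tray(-.103,y),.044]))
print([proj(n,np.r_[tray(-.103,.036),.092]) for n in('top','side')])
E
```

```text
[0.41057796 0.49506135 0.2294101 ] [ 0.01189403  0.86299942 -0.27458849] [ 1.18125764e+00  3.05512388e-01 -5.86011234e-02  3.93328504e-05
 -1.20738135e+00 -2.66900533e+00]
[[227.666068   273.21236709]] [[373.60710781 276.64742228]]
[[250.03908264 271.30355022]] [[372.32547183 258.46228639]]
[array([[222.94497028, 273.08472063]]), array([[375.68774862, 265.65786527]])]
```

View pics/v9.png

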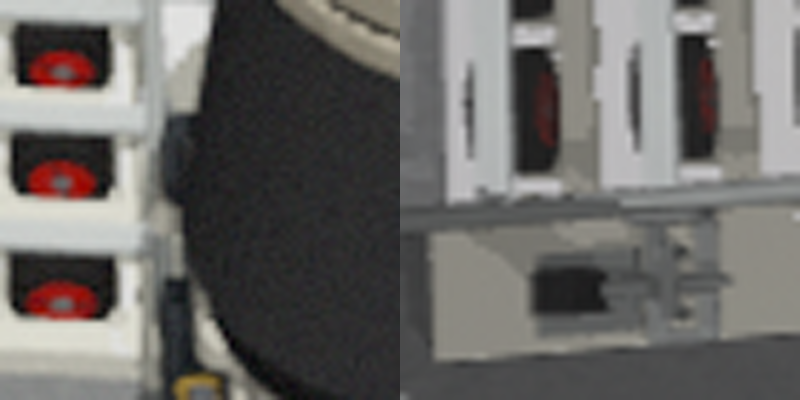

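```bash
python3 -c "
from station import *
print(job_done())"
```

```text
the job is handed in; nothing more can be done
None
```

The job is handed in at about 43 s: the three empty front pockets hold spare wheels seated where predicted, the hasp is closed with its tongue over the staple, and the pin stands on the deck with its tip about 19 mm past the staple; two spares remain in the lane.

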